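# Pack a pea order level on the swinging scale and move its tags to ready

## Task

Pack the order: put every lidded punnet of peas upright on the floor of the light cane basket on the scale, not stacked, sharing them out lengthwise so that the basket never leans far or slides on the swinging pan and stands level when all are in. Only when the basket is packed, lift the two order tags off the red (waiting) rail, over the end stops, and leave them hanging astride the green (ready) rail. Leave the tumbler, bottle and cash box alone.

Things in the scene. Friction and masses are not known exactly. Their poses are not given: they have to be found in the camera images.
- basket: Light shallow open cane basket, 0.2 kg, 310 x 200 x 45 mm outside (long along its x), walls and floor 5 mm thick, loose on the scale's pan. Origin: centre of its underside; z up. The floor inside is 300 x 190 mm, 5 mm above the origin. Two crosswise ribs (4 mm thick, 15 mm high, at x = +-50 mm) part it into three bays; each takes two punnets lying crosswise.
- pan (a joint): Lean of the scale's steel pan (220 x 150 mm), a cradle swinging on pivots 130 mm above the table on two posts (135 mm tall) beside the middle of the basket; rad, 0 = level, positive = +x end down. Weakly centred (about 0.7 N m/rad): one punnet near one end of the empty basket leans it about 0.15 rad, two there about 0.29, which is too far. It cannot lean crosswise.
- pan_top (a point): Centre of the pan's top face, 85 mm above the table when level; its x axis runs along the length of the scale.
- rails: Fixed stand, two level 10 mm bars end to end along its x: waiting rail (red posts, x -180 to -20 mm), ready rail (green posts, x 20 to 180 mm). Origin: centre of underside of its wooden base (400 x 90 x 14 mm), z up. Bar tops are 185 mm above the origin. End stops: upright 10 mm pins at both ends of each bar (x +-20, +-180 mm), 20 mm above the bar top.
- punnet1: Closed cardboard punnet of green peas with a clear lid, a rigid block 76 (x) x 54 (y) x 50 (z) mm, about 120 g. Origin: centre of its underside; z up. Starts on a 6 mm thick striped blue mat. May be absent.
- punnet2: Closed cardboard punnet of green peas with a clear lid, a rigid block 76 (x) x 54 (y) x 50 (z) mm, about 120 g. Origin: centre of its underside; z up. Starts on a 6 mm thick striped blue mat. May be absent.
- punnet3: Closed cardboard punnet of green peas with a clear lid, a rigid block 76 (x) x 54 (y) x 50 (z) mm, about 120 g. Origin: centre of its underside; z up. Starts on a 6 mm thick striped blue mat. May be absent.
- punnet4: Closed cardboard punnet of green peas with a clear lid, a rigid block 76 (x) x 54 (y) x 50 (z) mm, about 120 g. Origin: centre of its underside; z up. Starts on a 6 mm thick striped blue mat. May be absent.
- punnet5: Closed cardboard punnet of green peas with a clear lid, a rigid block 76 (x) x 54 (y) x 50 (z) mm, about 120 g. Origin: centre of its underside; z up. Starts on a 6 mm thick striped blue mat. May be absent.
- punnet6: Closed cardboard punnet of green peas with a clear lid, a rigid block 76 (x) x 54 (y) x 50 (z) mm, about 120 g. Origin: centre of its underside; z up. Starts on a 6 mm thick striped blue mat. May be absent.
- tag_yellow: Order tag, yellow plastic saddle, 50 g, astride the waiting rail: bridge 50 (x, along rail) x 34 (y) x 6 mm, a panel on each side, 63 mm down, 26 mm clear between them, and on top a black upright grip tab 22 (x) x 12 (y) mm, 47 mm tall with the bridge. Origin: centred between the panels' lower edges, 63 mm below the bridge's underside (which rests on the bar top); z up.
- tag_orange: Order tag, orange plastic saddle, 50 g, astride the waiting rail: bridge 50 (x, along rail) x 34 (y) x 6 mm, a panel on each side, 63 mm down, 26 mm clear between them, and on top a black upright grip tab 22 (x) x 12 (y) mm, 47 mm tall with the bridge. Origin: centred between the panels' lower edges, 63 mm below the bridge's underside (which rests on the bar top); z up.
- tumbler: Bystander: blue tumbler, 72 mm wide, 95 mm tall. Origin: centre of its underside.
- water: Bystander: green bottle, 66 mm wide, 190 mm tall. Origin: centre of its underside.
- cashbox: Bystander: green cash box 80 x 110 x 55 mm. Origin: centre of its underside.
There are look-alikes about, which are no part of the job. Leave any purple look-alike of the punnet3 alone. What is shaped like the punnet4 but pink is not meant.

How it is judged:
On the way, in this order (a step that is already met when the one before it is completed fails the run):
1. all punnets upright on the basket's floor, let go, the pan level (x of punnet1 in the frame of basket between -0.15 and 0.15 m and y of punnet1 in the frame of basket between -0.095 and 0.095 m and z of each of punnet1, punnet2, punnet3, punnet4, punnet5, punnet6 in the frame of basket below 0.02 m and angle between each of punnet1, punnet2, punnet3, punnet4, punnet5, punnet6's own z axis and vertical below 0.3 rad and x of punnet2 in the frame of basket between -0.15 and 0.15 m and y of punnet2 in the frame of basket between -0.095 and 0.095 m and x of punnet3 in the frame of basket between -0.15 and 0.15 m and y of punnet3 in the frame of basket between -0.095 and 0.095 m and x of punnet4 in the frame of basket between -0.15 and 0.15 m and y of punnet4 in the frame of basket between -0.095 and 0.095 m and x of punnet5 in the frame of basket between -0.15 and 0.15 m and y of punnet5 in the frame of basket between -0.095 and 0.095 m and x of punnet6 in the frame of basket between -0.15 and 0.15 m and y of punnet6 in the frame of basket between -0.095 and 0.095 m and value of joint pan between -0.085 and 0.085 rad and contact force between the fingers and punnet1 below 0.1 N and contact force between the fingers and punnet2 below 0.1 N and contact force between the fingers and punnet3 below 0.1 N and contact force between the fingers and punnet4 below 0.1 N and contact force between the fingers and punnet5 below 0.1 N and contact force between the fingers and punnet6 below 0.1 N), for 0.3 s.
2. both tags hanging on the ready rail (x of tag_yellow in the frame of rails between 0.03 and 0.17 m and y of tag_yellow in the frame of rails between -0.012 and 0.012 m and z of tag_yellow in the frame of rails between 0.113 and 0.131 m and angle between each of tag_yellow, tag_orange's own z axis and vertical below 0.2 rad and x of tag_orange in the frame of rails between 0.03 and 0.17 m and y of tag_orange in the frame of rails between -0.012 and 0.012 m and z of tag_orange in the frame of rails between 0.113 and 0.131 m), for 0.2 s.
At the end, for the whole second after the job is handed in: Every punnet present stands upright (within 0.3 rad) on the basket's floor inside its walls (not stacked), the pan is level within 0.085 rad, both tags hang upright astride the green rail between its end stops (bridge within 9 mm of resting on the bar), and the tags and basket are at rest (all of step 2 and x of punnet1 in the frame of basket between -0.15 and 0.15 m and y of punnet1 in the frame of basket between -0.095 and 0.095 m and z of each of punnet1, punnet2, punnet3, punnet4, punnet5, punnet6 in the frame of basket below 0.02 m and angle between each of punnet1, punnet2, punnet3, punnet4, punnet5, punnet6's own z axis and vertical below 0.3 rad and x of punnet2 in the frame of basket between -0.15 and 0.15 m and y of punnet2 in the frame of basket between -0.095 and 0.095 m and x of punnet3 in the frame of basket between -0.15 and 0.15 m and y of punnet3 in the frame of basket between -0.095 and 0.095 m and x of punnet4 in the frame of basket between -0.15 and 0.15 m and y of punnet4 in the frame of basket between -0.095 and 0.095 m and x of punnet5 in the frame of basket between -0.15 and 0.15 m and y of punnet5 in the frame of basket between -0.095 and 0.095 m and x of punnet6 in the frame of basket between -0.15 and 0.15 m and y of punnet6 in the frame of basket between -0.095 and 0.095 m and value of joint pan between -0.085 and 0.085 rad and linear speed of each of tag_yellow, tag_orange, basket below 0.05 m/s); the robot touches nothing.
It fails at once if the pan leans more than 0.26 rad (value of joint pan above 0.26 rad or value of joint pan below -0.26 rad).
It fails at once if the basket slides more than 50 mm (distance of basket from where it was at the start of the episode above 0.05 m).
It fails at once if the tumbler, bottle or cash box is moved more than 30 mm (distance of any of tumbler, water, cashbox from where it was at the start of the episode above 0.03 m).
Of punnet1, punnet2, punnet3, punnet4, punnet5, punnet6 only 4 to 6 are there at a start; the rules pass over those that are not, and their reading is None.
At some moment in a run one of punnet1, punnet2, punnet3, punnet4, punnet5, punnet6 may be knocked a few centimetres aside while the robot is not near it.
It also fails if it takes over 210 s, if anything falls off the work surface, if the arm or the gripper's body presses on something with over 40 N, if the wrist force passes 120 N, or if a joint passes its speed limit or range.

## Robot

A 7-joint arm with a two-finger parallel gripper is mounted at the origin on the work surface. World frame = base frame: x ahead of the robot, y to its left, z up, the work surface at z = 0. Lengths are in m, angles in rad, forces in N, time in s.
With the tool pointing down it reaches from about 0.425 to 0.875 m from the base axis. Payload 8.4 kg.
Tool frame: the origin (TCP) lies midway between the tips of the shut fingers; the grasp point (between the pads) lies 19 mm behind it; z points along the fingers, x is the direction in which the jaws open and shut, and the axes are right-handed (so a half turn about z gives the same grasp; the last joint's range is limited). The gripper opens to 87 mm and grips with 3 to 60 N. Pads are 19 mm wide; open, the fingers measure 117 mm over their backs; the gripper's body (75 mm by 190 mm) begins 51 mm behind the grasp point.
Start: joints at [1.106, 0.333, 0.04, 1.465, -0.013, 1.343, -0.059], TCP at [0.232, -0.607, 0.223] pointing down, gripper open.
Joint ranges: [-2.58, 2.58], [-0.38, 2.09], [-1.3, 1.39], [0.25, 2.4], [-1.5, 4.64], [0.08, 2.09], [-2.65, 2.65]. Speed limits (rad/s): [2.22, 2.22, 2.79, 2.79, 3.14, 3.14, 3.14].

## Interface

Orientations are given as a unit quaternion [w, x, y, z].
In Python, from rig import arm gives the robot as it stands.
- The arm moves only by the tool send_rows, never from a script. Its argument "motion" is a list of rows, each a list of 4 numbers: the shift along the world's x, y, z in cm, then the turn about the world's z in rad. A call has 1 to 5 rows; each row is the pose to reach, as a shift and turn from the pose commanded when the call began; what a row does not reach only later rows make up. A row lasts 1/10 s, in which the tool goes at most 50 mm and 8.59 degrees, less where a joint would pass 70% of its speed; a pose out of reach is approached as far as the arm can. A call with a gripper value outside its range is refused whole. "hand" is the closure in counts, from 0 (fully open) to 255 (shut), set as the call begins (left out, the last holds). The fingers move at their own pace and stop on an object; "squeeze" is the grip in N (left out, the last holds). Time passes only in rows, so rows that repeat a pose let the fingers close. It gives the time, the measured TCP pose, the force and the opening at its end, in the units of the state.
- arm.get_obs(): the state, without advancing time (a new reading comes with each control period).
- arm.capture(name): name is "scene" or "top"; returns a dict with "frame" (420x560x3 uint8, blue, green, red), "mtx" (3x3 intrinsics, pixels), "R" (3x3) and "t" (3): a world point X has camera coordinates R X + t. Camera axes: x right, y down, z forward; pixel columns grow to the right and rows downward; lengths in m; the calibration is good to about 2 mm. A picture is of the moment at which its call begins. There is no depth.
- arm.finish_job(): hands the job in, once; it reports no verdict.
The state is a dict: "t": time; "qpos": joint angles; "qvel": joint speeds; "joint_torque": joint torques, N m; "position": TCP position; "eef_rot": TCP orientation; "wrist_force": force on the tool from outside, world axes, zero at the start; "moment": the same for the moment, N m; "finger_gap": opening from 0.0 (shut) to 1.0 (fully open).
Only numpy, scipy, OpenCV 4.12 (cv2) and the standard library are available. Lean on these libraries where they do the work, as an engineer would, in place of code of your own. Each camera call takes 0.05 s, during which the arm holds its last target.

## Working session

There is one attempt and no reset: what is moved stays moved. The work goes in short steps, Python scripts to look and compute and a tool call to move; the robot and the scene stay as the last step left them, time stands still between calls to the robot, and variables do not carry over. Pictures are saved under pics/ and viewed, and the job is handed in when it is done.

Besides the shell and the picture viewer there is one more tool, called as name(argument=value, ...), one argument or row to a line, values as JSON. send_rows: Moves the arm, as the interface text tells. Its arguments: {"type":"object","properties":{"motion":{"type":"array","items":{"type":"array","items":{"type":"number"}}},"hand":{"type":"number"},"squeeze":{"type":"number"}},"required":["motion"]}

```bash
ls; mkdir -p pics; cat > h.py <<'E'
import numpy as np,cv2
from rig import arm
def cap(n,f):
    c=arm.capture(n); cv2.imwrite('pics/'+f,c['frame']); np.savez('pics/'+f+'.npz',**c); return c
def ray(c,u,v,z):
    M,R,t=map(np.array,(c['mtx'],c['R'],c['t']))
    d=R.T@np.linalg.inv(M)@np.array([u,v,1.]); o=-R.T@t
    return o+d*(z-o[2])/d[2]
def proj(c,X):
    p=c['mtx']@(c['R']@np.array(X,float)+c['t']); return p[:2]/p[2]
E
python3 - <<'E'
from h import *
for n in('scene','top'):
    c=cap(n,n+'0.png'); print(n,c['mtx'],-np.array(c['R']).T@c['t'],c['R'])
o=arm.get_obs(); print(o)
E
```

```text
pics
scene [[399.58304117   0.         274.12711316]
 [  0.         399.58304117 207.63786271]
 [  0.           0.           1.        ]] [0.94092276 0.50370243 0.94654696] [[-0.82102889  0.57081013  0.00934708]
 [ 0.41159368  0.60320589 -0.68317882]
 [-0.3956036  -0.55706235 -0.7301913 ]]
top [[494.1963177    0.         281.01394208]
 [  0.         494.1963177  214.303734  ]
 [  0.           0.           1.        ]] [ 0.23664885 -0.16771519  1.55684539] [[ 0.0105881  -0.99987602  0.01165465]
 [-0.98395829 -0.01249387 -0.17796062]
 [ 0.17808417 -0.00958342 -0.98396859]]
{'t': 0.1, 'qpos': array([ 1.1058045 ,  0.33382275,  0.0398756 ,  1.46619341, -0.01341347,
        1.34334485, -0.05850323]), 'qvel': array([-3.14016303e-04, -1.27508883e-03,  7.38542758e-04, -3.80003549e-03,
        2.05407001e-03, -5.16302671e-05,  8.20307544e-04]), 'joint_torque': array([ 3.84114377e-03, -6.57805896e+01,  1.33946568e+00, -4.04703677e+01,
       -5.97746624e-02,  4.09871223e-02, -1.38860102e-05]), 'position': array([ 0.23231547, -0.6065874 ,  0.22175439]), 'eef_rot': array([-3.89216651e-04,  8.23913068e-01, -5.66715706e-01, -6.42491843e-04]), 'wrist_force': array([-0.20861166, -0.59026341,  0.57725571]), 'moment': array([ 0.03683801, -0.02868482,  0.02138223]), 'finger_gap': 0.9993979984584827}
```

View pics/scene0.png

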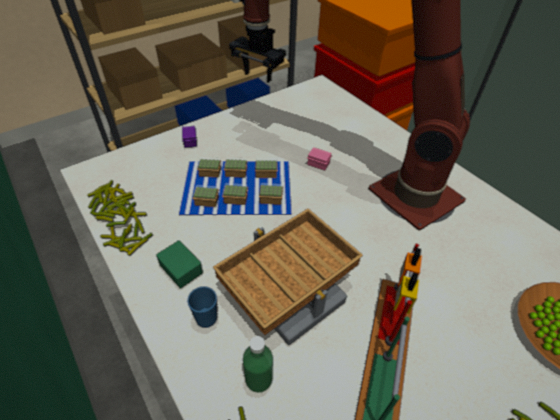

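View pics/top0.png

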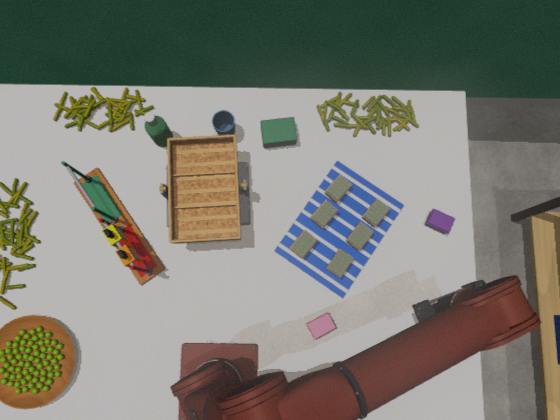

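The top view shows six green-topped punnets on the blue mat at about (339,188), (375,212), (324,214), (361,236), (302,245) and (341,262). The purple block (440,221) and pink block (321,326) are look-alikes. The basket is at (205,189) and the rails at (118,226), with tags at (112,233) and (124,252). I'll confirm with enlarged crops.

```bash
python3 - <<'E'
import cv2
a=cv2.imread('pics/top0.png')
cv2.imwrite('pics/c1.png',cv2.resize(a[155:305,270:410],None,fx=4,fy=4,interpolation=cv2.INTER_CUBIC))
cv2.imwrite('pics/c2.png',cv2.resize(a[110:290,50:255],None,fx=3.3,fy=3.3,interpolation=cv2.INTER_CUBIC))
b=cv2.imread('pics/scene0.png')
cv2.imwrite('pics/c3.png',cv2.resize(b[230:420,340:440],None,fx=3.1,fy=3.1,interpolation=cv2.INTER_CUBIC))
E
```

```text
(no output)
```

View pics/c1.png

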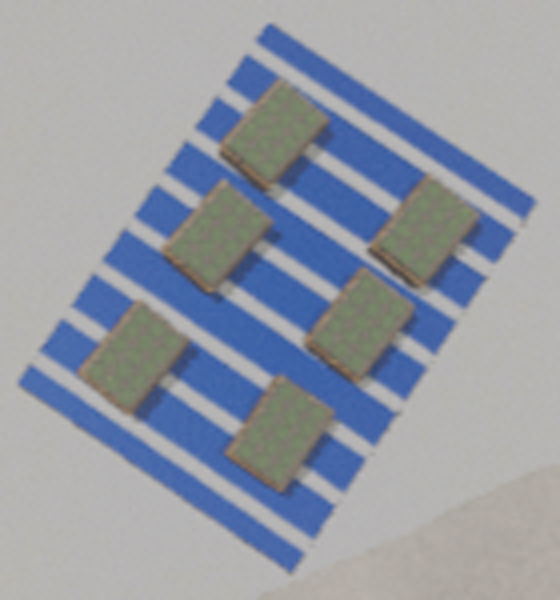

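View pics/c2.png

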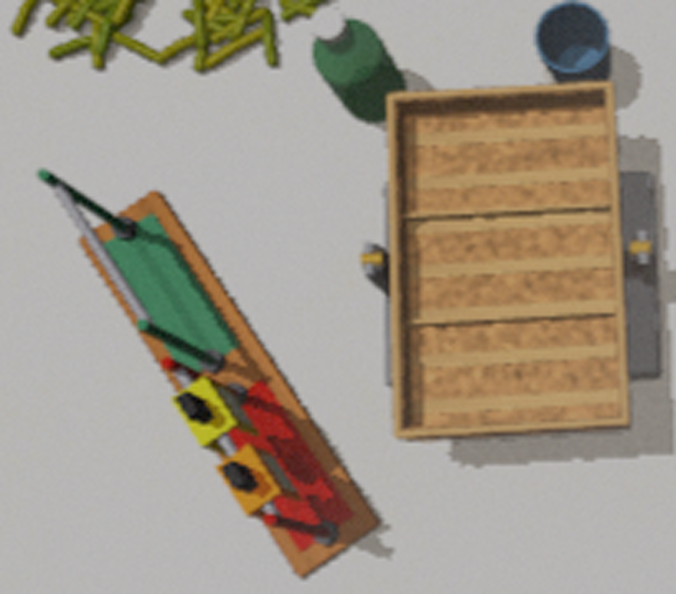

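View pics/c3.png

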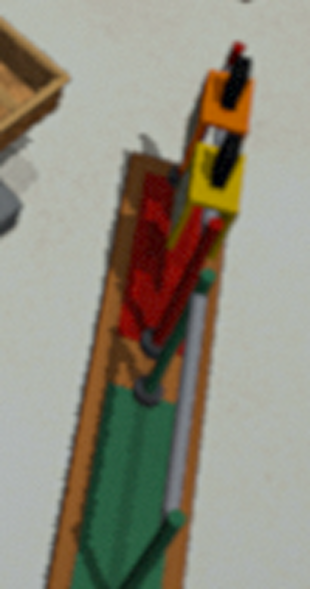

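```bash
cat > pun.py <<'E'
from h import *
def punnets(c,roi=(155,305,270,410)):
    """tops: greenish-brown on mat; refine by known-size model fit via minAreaRect"""
    f=c['frame']; hsv=cv2.cvtColor(f,cv2.COLOR_BGR2HSV)
    m=((hsv[...,0]>8)&(hsv[...,0]<75)&(hsv[...,1]>45)).astype(np.uint8)
    k=np.zeros_like(m); k[roi[0]:roi[1],roi[2]:roi[3]]=1; m*=k
    m=cv2.morphologyEx(m,cv2.MORPH_OPEN,np.ones((3,3),np.uint8))
    n,l,s,_=cv2.connectedComponentsWithStats(m)
    out=[]
    for i in range(1,n):
        if s[i,4]<150: continue
        ys,xs=np.nonzero(l==i)
        P=np.array([ray(c,x,y,.056)[:2] for x,y in zip(xs,ys)])
        r=cv2.minAreaRect((P*1000).astype(np.float32))
        (cx,cy),(w,h),a=r
        if w<h: w,h=h,w; a+=90
        a=(a+90)%180-90
        out.append((round(cx/1000,4),round(cy/1000,4),round(w),round(h),round(a,1),s[i,4],(round(xs.mean()),round(ys.mean()))))
    return out
E
python3 - <<'E'
from pun import *
c=dict(np.load('pics/top0.png.npz'))
for p in punnets(c): print(p)
R=[(50+x/3.3,110+y/3.3) for x,y in[(387,93),(612,83),(630,427),(397,437)]]
Q=np.array([ray(c,u,v,.13)[:2] for u,v in R]); print('basket',Q,Q.mean(0),np.linalg.norm(Q-np.roll(Q,1,0),axis=1))
e=(Q[0]+Q[1]-Q[2]-Q[3])/2; print('long axis',np.degrees(np.arctan2(e[1],e[0])))
w=Q[0]+Q[3]-Q[1]-Q[2]; print('y axis',np.degrees(np.arctan2(w[1],w[0])))
base=[(50+x/3.3,110+y/3.3) for x,y in[(155,192),(380,522),(303,577)]]
print('base',[ray(c,u,v,.014) for u,v in base])
for n,(x,y),z in[('Gend',(45,176),.205),('Ginner',(143,323),.205),('Rinner',(168,365),.205),('Rend',(268,520),.205),('tabY',(194,402),.232),('tabO',(236,468),.232)]:
  print(n,ray(c,50+x/3.3,110+y/3.3,z))
s=dict(np.load('pics/scene0.png.npz'))
for n,(x,y),z in[('Gend',(177,520),.205),('Ginner',(207,277),.205),('Rinner',(214,225),.205),('Rend',(238,47),.205),('tabY',(230,137),.232),('tabO',(243,64),.232)]:
  print('s',n,ray(s,340+x/3.1,230+y/3.1,z))
E
```

```text
basket [[ 0.72336295  0.16319821]
 [ 0.73591526 -0.04152699]
 [ 0.41934839 -0.06590177]
 [ 0.40804039  0.13820949]] [0.57166675 0.04849474] [0.31631117 0.20510965 0.31750387 0.20442426]
long axis 4.466901000293039
y axis 93.34007954172787
base [array([0.65895205, 0.41015319, 0.014     ]), array([0.34143065, 0.1749756 , 0.014     ]), array([0.28943338, 0.24404218, 0.014     ])]
Gend [0.61948674 0.43320412 0.205     ]
Ginner [0.49281397 0.33994091 0.205     ]
Rinner [0.4573111  0.31632483 0.205     ]
Rend [0.32904981 0.2246097  0.205     ]
tabY [0.4225473  0.28320285 0.232     ]
tabO [0.36893588 0.24535256 0.232     ]
s Gend [0.62209553 0.43716839 0.205     ]
s Ginner [0.4941983  0.34302824 0.205     ]
s Rinner [0.461491   0.31941348 0.205     ]
s Rend [0.33151971 0.2256078  0.205     ]
s tabY [0.418345   0.28569074 0.232     ]
s tabO [0.3626441  0.24830787 0.232     ]
```

```bash
python3 - <<'E'
from h import *
c=dict(np.load('pics/top0.png.npz'))
hsv=cv2.cvtColor(c['frame'],cv2.COLOR_BGR2HSV)
for u,v in[(339,188),(324,214),(341,262),(290,200),(330,240),(318,226),(345,180)]: print(u,v,hsv[v,u],c['frame'][v,u])
# bottle/tumbler/cashbox positions at bases approx
for n,u,v,z in[('bottlecap',153,121,.19),('bottle base',168,139,0),('tumbler rim',224,122,.095),('cash top',279,132,.055)]: print(n,ray(c,u,v,z))
E
```

```text
339 188 [ 42  51 134] [107 134 123]
324 214 [ 42  55 131] [103 131 120]
341 262 [ 44  49 130] [105 130 118]
290 200 [ 15   3 181] [179 180 181]
330 240 [109 158 169] [169 101  64]
318 226 [111 130 135] [135  87  66]
345 180 [ 38  40 127] [107 127 122]
bottlecap [0.75436412 0.19325134 0.19      ]
bottle base [0.76493609 0.19082232 0.        ]
tumbler rim [ 0.79038986 -0.0017307   0.095     ]
cash top [ 0.77469112 -0.17310963  0.055     ]
```

```bash
sed -i 's/>45))/>22))/' pun.py; python3 - <<'E'
from pun import *
c=dict(np.load('pics/top0.png.npz'))
for p in punnets(c): print(p)
E
```

```text
(0.5921, -0.3581, 75, 54, -41.3, np.int32(382), (338, 188))
(0.5178, -0.4752, 75, 53, -41.1, np.int32(386), (375, 212))
(0.5115, -0.3138, 73, 53, -41.2, np.int32(382), (323, 214))
(0.4438, -0.4235, 73, 53, -36.8, np.int32(385), (359, 236))
(0.4172, -0.2504, 75, 52, -40.5, np.int32(398), (303, 244))
(0.3608, -0.3614, 73, 53, -34.1, np.int32(398), (340, 263))
```

All six tops measure about 75x53 mm, so they are genuine punnets. The purple and pink blocks are excluded. I'll start with the punnet at (0.361,-0.361).

send_rows(
  motion=[
    [2.5,5,-1.5,0.15],
    [5,10,-3,0.3],
    [7.5,15,-5,0.45],
    [10,20,-6,0.6],
    [12.8,24.5,-8,0.75],
  ],
  hand=0,
  squeeze=15,
)

```text
t: 0.6
position: [0.3428, -0.3915, 0.1539]
eef_rot: [0.0, 0.975, -0.223, 0.0]
wrist_force: [1.1, 0.1, 0.0]
finger_gap: 0.998
```

send_rows(
  motion=[
    [0,0,0,0.15],
    [0,0,0,0.3],
    [0,0,0,0.45],
    [0,0,0,0.6],
    [0,0,0,0.74],
  ],
)

```text
t: 1.1
position: [0.3422, -0.3932, 0.1539]
eef_rot: [-0.0, 0.989, 0.145, -0.0]
wrist_force: [-0.5, 0.3, 0.2]
finger_gap: 1.001
```

send_rows(
  motion=[
    [0,0,0,0.15],
    [0,0,0,0.3],
    [0,0,0,0.45],
    [0,0,0,0.6],
    [0,0,0,0.69],
  ],
)

```text
t: 1.6
position: [0.3422, -0.3932, 0.1539]
eef_rot: [-0.0, 0.882, 0.471, -0.0]
wrist_force: [1.0, 1.3, -0.7]
finger_gap: 1.001
```

```bash
cat >> h.py <<'E'
def pose():
    o=arm.get_obs(); q=o['eef_rot']; return o['position'],2*np.arctan2(q[2],q[1]),o
def wrap(a): return (a+np.pi/2)%np.pi-np.pi/2
def rel(x,y,z,yawdeg):
    p,ps,o=pose()
    print('t',round(o['t'],1),'tcp',p.round(4),'yaw',round(np.degrees(ps),1),'gap',round(o['finger_gap']*87,1),'F',o['wrist_force'].round(1),'q7',o['qpos'][6].round(2),'| shift cm',((np.array([x,y,z])-p)*100).round(2),'turn',round(wrap(np.radians(yawdeg)-ps),3))
BC=np.array([.5717,.0485]); BA=np.radians(4.0)
def bw(bx,by):
    c,s=np.cos(BA),np.sin(BA); return BC+np.array([c*bx-s*by,s*bx+c*by])
E
python3 - <<'E'
from pun import *
c=cap('top','top1.png')
for p in punnets(c): print(p)
rel(.3608,-.3614,.021,55.9)
E
```

```text
(0.5928, -0.3581, 75, 53, -39.8, np.int32(381), (338, 188))
(0.5115, -0.3141, 74, 53, -40.6, np.int32(388), (323, 214))
(0.5169, -0.4746, 77, 53, -39.3, np.int32(396), (375, 213))
(0.4502, -0.42, 69, 41, -42.1, np.int32(276), (359, 234))
(0.417, -0.2504, 75, 53, -40.5, np.int32(404), (303, 244))
t 1.6 tcp [ 0.3422 -0.3932  0.1539] yaw 56.4 gap 87.3 F [-1.1  0.1  0.3] q7 1.72 | shift cm [  1.86   3.18 -13.29] turn -0.009
```

View pics/top1.png

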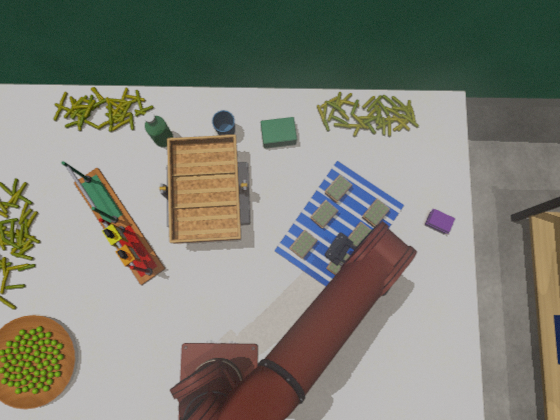

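send_rows(
  motion=[
    [1.9,3.2,-1.5,0],
    [1.9,3.2,-3,0],
    [1.9,3.2,-6,0],
    [1.9,3.2,-9,0],
    [1.9,3.2,-11,0],
  ],
)

```text
t: 2.15
position: [0.3606, -0.3605, 0.0421]
eef_rot: [-0.001, 0.884, 0.467, -0.0]
wrist_force: [0.3, -0.7, -0.7]
finger_gap: 1.001
```

send_rows(
  motion=[
    [0,0,-1.2,0],
    [0,0,-2.3,0],
    [0,0,-2.3,0],
  ],
)

```text
t: 2.45
position: [0.361, -0.361, 0.0203]
eef_rot: [-0.001, 0.884, 0.468, -0.0]
wrist_force: [-0.8, -0.9, 1.0]
finger_gap: 0.997
```

send_rows(
  motion=[
    [0,0,0,0],
    [0,0,0,0],
    [0,0,0,0],
    [0,0,0,0],
    [0,0,0,0],
  ],
  hand=255,
)

```text
t: 2.95
position: [0.3615, -0.3618, 0.0216]
eef_rot: [0.0, 0.884, 0.468, -0.0]
wrist_force: [-1.0, -1.9, 1.8]
finger_gap: 0.633
```

```bash
python3 - <<'E'
from pun import *
print(bw(0,.045),bw(0,-.045))
rel(*bw(0,-.045),.16,4)
c=cap('scene','s1.png')
cv2.imwrite('pics/s1c.png',cv2.resize(c['frame'][100:260,150:370],None,fx=3.5,fy=3.5))
E
```

```text
[0.56856096 0.09339038] [0.57483904 0.00360962]
t 3.0 tcp [ 0.3615 -0.3618  0.0216] yaw 55.9 gap 55.0 F [-1.  -1.9  1.8] q7 1.58 | shift cm [21.34 36.54 13.84] turn -0.905
```

View pics/s1c.png

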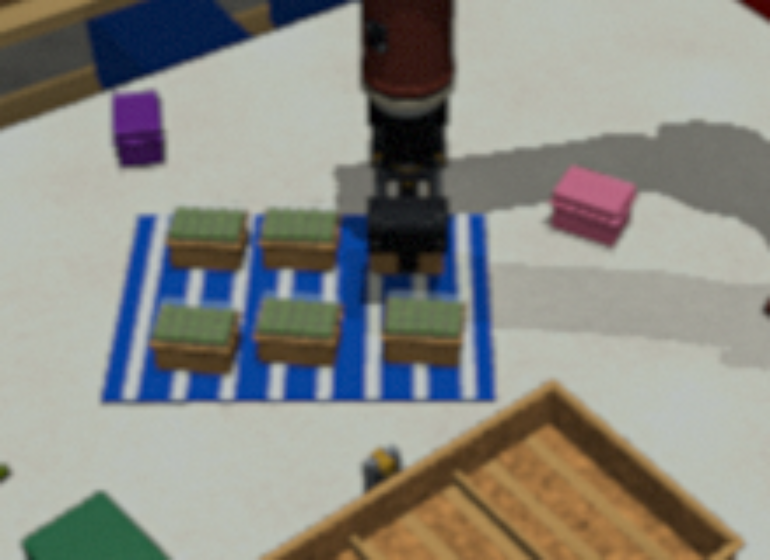

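send_rows(
  motion=[
    [0,0,5,0],
    [0,0,10,0],
    [1,1.5,14.5,-0.15],
    [3,5,18,-0.3],
    [5.3,9.2,18,-0.45],
  ],
)

```text
t: 3.5
position: [0.4136, -0.276, 0.2058]
eef_rot: [0.003, 0.965, 0.263, 0.002]
wrist_force: [1.9, 0.3, -1.7]
finger_gap: 0.618
```

send_rows(
  motion=[
    [2.4,4.3,0,-0.15],
    [4.8,8.5,0,-0.3],
    [7.2,12.7,0,-0.45],
    [9.6,16.9,0,-0.45],
    [12,21,0,-0.45],
  ],
)

```text
t: 4.0
position: [0.5255, -0.0746, 0.201]
eef_rot: [0.0, 0.999, 0.044, 0.0]
wrist_force: [1.0, -1.2, -1.3]
finger_gap: 0.621
```

```bash
python3 - <<'E'
from pun import *
rel(*bw(0,-.045),.108,4)
E
```

```text
t 4.0 tcp [ 0.5255 -0.0746  0.201 ] yaw 5.1 gap 54.0 F [ 1.  -1.2 -1.3] q7 0.08 | shift cm [ 4.93  7.82 -9.3 ] turn -0.019
```

send_rows(
  motion=[
    [3,4.5,0,-0.02],
    [3,4.5,0,-0.02],
    [3,4.5,0,-0.02],
    [3,4.5,0,-0.02],
  ],
)

```text
t: 4.4
position: [0.5546, -0.0324, 0.2005]
eef_rot: [0.0, 0.999, 0.035, -0.001]
wrist_force: [-0.1, -0.9, -0.7]
finger_gap: 0.617
```

```bash
python3 - <<'E'
from pun import *
rel(*bw(0,-.045),.108,4)
c=cap('top','top2.png')
cv2.imwrite('pics/t2c.png',cv2.resize(c['frame'][100:270,130:290],None,fx=3.5,fy=3.5))
E
```

```text
t 4.4 tcp [ 0.5546 -0.0324  0.2005] yaw 4.1 gap 53.7 F [-0.1 -0.9 -0.7] q7 -0.05 | shift cm [ 2.03  3.6  -9.25] turn -0.001
```

View pics/t2c.png

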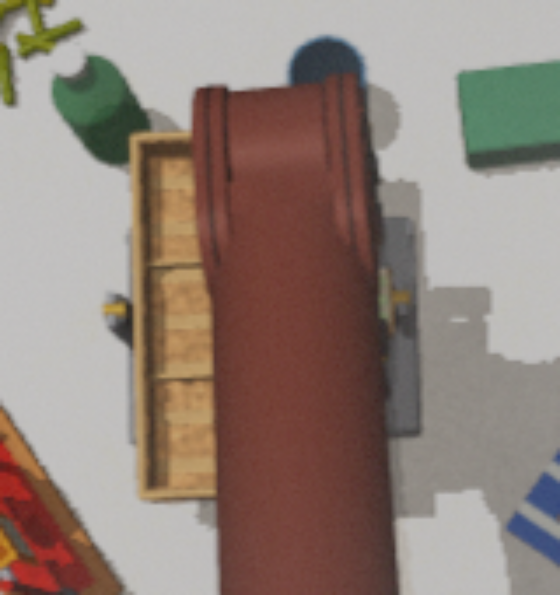

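send_rows(
  motion=[
    [1,1.8,0,0],
    [2,3.6,0,0],
    [2,3.6,-2,0],
    [2,3.6,-5,0],
    [2,3.6,-7.5,0],
  ],
)

```text
t: 4.95
position: [0.5746, 0.0027, 0.1249]
eef_rot: [0.001, 0.999, 0.035, -0.0]
wrist_force: [-0.5, -0.1, -1.3]
finger_gap: 0.619
```

send_rows(
  motion=[
    [0,0,-0.5,0],
    [0,0,-1,0],
    [0,0,-1.3,0],
    [0,0,-1.6,0],
    [0,0,-1.6,0],
  ],
)

```text
t: 5.45
position: [0.5754, 0.0047, 0.1104]
eef_rot: [0.0, 0.999, 0.036, 0.0]
wrist_force: [-0.9, 0.6, 0.1]
finger_gap: 0.624
```

```bash
python3 - <<'E'
from pun import *
rel(*bw(0,-.045),.1056,4)
E
```

```text
t 5.5 tcp [0.5754 0.0047 0.1104] yaw 4.1 gap 54.3 F [-0.9  0.6  0.1] q7 -0.18 | shift cm [-0.06 -0.11 -0.48] turn -0.002
```

send_rows(
  motion=[
    [0,0,-0.2,0],
    [0,0,-0.4,0],
    [0,0,-0.5,0],
    [0,0,-0.5,0],
  ],
)

```text
t: 5.85
position: [0.5753, 0.0048, 0.1056]
eef_rot: [0.0, 0.999, 0.036, 0.0]
wrist_force: [-3.2, -0.5, 5.1]
finger_gap: 0.619
```

send_rows(
  motion=[
    [0,0,0,0],
    [0,0,0,0],
    [0,0,0,0],
  ],
  hand=78,
)

```text
t: 6.15
position: [0.5751, 0.0048, 0.1049]
eef_rot: [-0.0, 0.999, 0.036, 0.0]
wrist_force: [0.1, -0.1, 0.1]
finger_gap: 0.689
```

send_rows(
  motion=[
    [0,0,2,0],
    [0,0,6,0],
    [0,0,10,0],
    [-2.5,-4.5,10,0],
    [-5,-9,10,0.15],
  ],
)

```text
t: 6.65
position: [0.5302, -0.0773, 0.2063]
eef_rot: [0.0, 0.995, 0.102, 0.001]
wrist_force: [0.3, -1.4, -0.8]
finger_gap: 0.693
```

send_rows(
  motion=[
    [-2.5,-4.5,0,0.15],
    [-5,-9,0,0.3],
    [-7,-13,0,0.45],
    [-7,-13,0,0.6],
    [-7,-13,0,0.65],
  ],
  hand=0,
)

```text
t: 7.15
position: [0.458, -0.2106, 0.2049]
eef_rot: [0.0, 0.911, 0.413, -0.001]
wrist_force: [0.8, 0.7, -0.5]
finger_gap: 0.984
```

```bash
python3 - <<'E'
from pun import *
c=cap('top','top3.png')
for p in punnets(c): print(p)
rel(.417,-.2504,.021,49.5)
s=cap('scene','s3.png')
cv2.imwrite('pics/s3c.png',np.hstack([cv2.resize(c['frame'][100:270,130:290],None,fx=2.4,fy=2.4),cv2.resize(s['frame'][190:360,200:370],(408,408))]))
E
```

```text
(0.5922, -0.3581, 76, 53, -41.1, np.int32(384), (337, 188))
(0.5172, -0.4745, 77, 53, -41.1, np.int32(390), (375, 212))
(0.5163, -0.3173, 64, 53, -44.2, np.int32(303), (325, 212))
(0.4437, -0.4234, 74, 53, -36.9, np.int32(395), (359, 236))
t 7.2 tcp [ 0.459  -0.2088  0.205 ] yaw 49.3 gap 86.3 F [ 0.4 -0.2 -0.2] q7 1.17 | shift cm [ -4.2   -4.16 -18.4 ] turn 0.003
```

View pics/s3c.png

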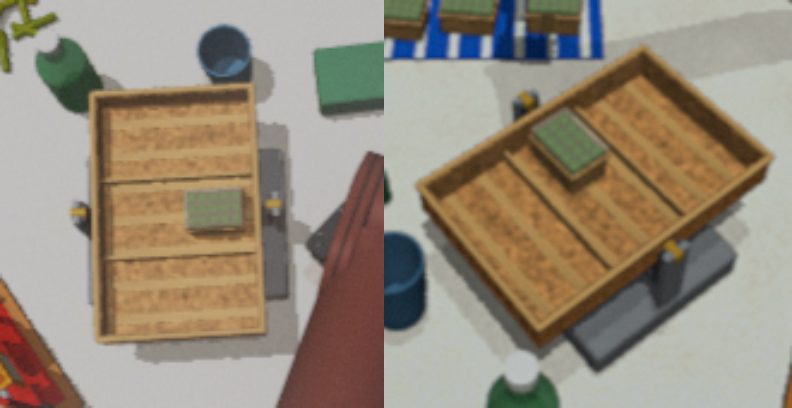

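The first punnet stands flat in the middle bay on the -y side and the pan is level. I'll pick the next one.

send_rows(
  motion=[
    [-2.1,-2.1,-4,0],
    [-4.2,-4.2,-8,0],
    [-4.2,-4.2,-12,0],
    [-4.2,-4.2,-16,0],
    [-4.2,-4.2,-18,0],
  ],
)

```text
t: 7.75
position: [0.4166, -0.2475, 0.0219]
eef_rot: [-0.002, 0.911, 0.412, -0.001]
wrist_force: [0.1, -0.1, 0.6]
finger_gap: 1.001
```

send_rows(
  motion=[
    [0,0,-0.4,0],
    [0,0,-0.4,0],
  ],
)

```text
t: 7.95
position: [0.4183, -0.2483, 0.021]
eef_rot: [-0.0, 0.911, 0.413, -0.0]
wrist_force: [0.8, 0.3, 0.9]
finger_gap: 1.001
```

send_rows(
  motion=[
    [0,0,0,0],
    [0,0,0,0],
    [0,0,0,0],
    [0,0,0,0],
    [0,0,0,0],
  ],
  hand=255,
)

```text
t: 8.45
position: [0.418, -0.2493, 0.0214]
eef_rot: [0.0, 0.911, 0.413, -0.0]
wrist_force: [-0.5, -0.7, 0.5]
finger_gap: 0.631
```

```bash
python3 - <<'E'
from pun import *
rel(*bw(0,.045),.20,4)
E
```

```text
t 8.4 tcp [ 0.418  -0.2493  0.0214] yaw 48.8 gap 54.9 F [-0.5 -0.7  0.5] q7 1.18 | shift cm [15.06 34.27 17.86] turn -0.782
```

send_rows(
  motion=[
    [0,0,5,0],
    [0,0,10,-0.1],
    [1,2.5,14.5,-0.2],
    [2.5,6,18,-0.35],
    [4,10.5,18,-0.5],
  ],
)

```text
t: 8.95
position: [0.4584, -0.1512, 0.2054]
eef_rot: [0.002, 0.984, 0.181, 0.003]
wrist_force: [1.1, -0.3, -1.7]
finger_gap: 0.619
```

send_rows(
  motion=[
    [2.2,4.5,0,-0.15],
    [4.3,9,0,-0.28],
    [6.4,13.5,0,-0.28],
    [8.6,18,0,-0.28],
    [10.5,22.5,0,-0.28],
  ],
)

```text
t: 9.45
position: [0.5555, 0.0618, 0.2007]
eef_rot: [0.0, 0.999, 0.045, 0.0]
wrist_force: [1.2, 0.1, -1.7]
finger_gap: 0.617
```

```bash
python3 - <<'E'
from pun import *
rel(*bw(0,.045),.1056,4)
E
```

```text
t 9.4 tcp [0.5555 0.0618 0.2007] yaw 5.2 gap 53.6 F [ 1.2  0.1 -1.7] q7 -0.23 | shift cm [ 1.31  3.16 -9.51] turn -0.021
```

send_rows(
  motion=[
    [0.5,2,0,-0.02],
    [0.5,2,0,-0.02],
    [0.5,2,0,-0.02],
  ],
)

```text
t: 9.75
position: [0.5596, 0.0803, 0.2002]
eef_rot: [0.0, 0.999, 0.036, -0.0]
wrist_force: [0.5, 0.2, -0.9]
finger_gap: 0.622
```

```bash
python3 - <<'E'
from pun import *
rel(*bw(0,.045),.1056,4)
E
```

```text
t 9.8 tcp [0.5596 0.0803 0.2002] yaw 4.2 gap 54.1 F [ 0.5  0.2 -0.9] q7 -0.29 | shift cm [ 0.89  1.31 -9.46] turn -0.003
```

send_rows(
  motion=[
    [0.9,1.3,0,0],
    [0.9,1.3,-3,0],
    [0.9,1.3,-6,0],
    [0.9,1.3,-8,0],
    [0.9,1.3,-8.3,0],
  ],
)

```text
t: 10.25
position: [0.5672, 0.0907, 0.115]
eef_rot: [0.001, 0.999, 0.035, -0.002]
wrist_force: [0.4, -0.1, -0.5]
finger_gap: 0.621
```

send_rows(
  motion=[
    [0,0,-0.3,0],
    [0,0,-0.6,0],
    [0,0,-0.9,0],
    [0,0,-1.2,0],
    [0,0,-1.2,0],
  ],
)

```text
t: 10.75
position: [0.5691, 0.0933, 0.1057]
eef_rot: [0.0, 0.999, 0.036, 0.0]
wrist_force: [0.3, -0.2, -1.7]
finger_gap: 0.621
```

send_rows(
  motion=[
    [0,0,0,0],
    [0,0,0,0],
    [0,0,0,0],
  ],
  hand=78,
)

```text
t: 11.05
position: [0.5691, 0.0935, 0.1058]
eef_rot: [-0.0, 0.999, 0.036, 0.0]
wrist_force: [0.3, 0.3, 0.0]
finger_gap: 0.687
```

send_rows(
  motion=[
    [0,0,2,0],
    [0,0,6,0],
    [0,0,10,0],
    [-1,-4.5,10,0],
    [-2,-9,10,0.1],
  ],
)

```text
t: 11.55
position: [0.5495, 0.004, 0.2073]
eef_rot: [0.0, 0.996, 0.088, 0.002]
wrist_force: [0.8, -1.9, -0.3]
finger_gap: 0.695
```

send_rows(
  motion=[
    [-0.5,-4.8,0,0.15],
    [-1,-9.6,0,0.3],
    [-1.5,-14.5,0,0.45],
    [-2,-19,0,0.6],
    [-2,-20,0,0.7],
  ],
  hand=0,
)

```text
t: 12.05
position: [0.5275, -0.2022, 0.2055]
eef_rot: [0.001, 0.907, 0.422, -0.001]
wrist_force: [0.2, 0.3, -0.4]
finger_gap: 0.98
```

```bash
python3 - <<'E'
from pun import *
c=cap('top','top4.png')
for p in punnets(c): print(p)
rel(.5117,-.3138,.021,49)
cv2.imwrite('pics/t4c.png',c['frame'])
E
```

```text
(0.5925, -0.3583, 75, 53, -41.1, np.int32(384), (338, 188))
(0.5171, -0.4746, 77, 53, -41.1, np.int32(390), (375, 212))
(0.509, -0.317, 74, 47, -38.0, np.int32(334), (324, 214))
(0.4436, -0.423, 75, 53, -39.0, np.int32(391), (359, 236))
t 12.1 tcp [ 0.5273 -0.2041  0.2053] yaw 50.5 gap 86.5 F [-0.7 -2.8 -0.4] q7 1.05 | shift cm [ -1.56 -10.97 -18.43] turn -0.026
```

View pics/t4c.png

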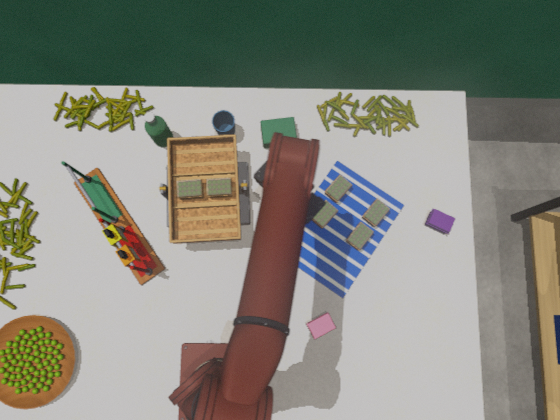

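send_rows(
  motion=[
    [-0.5,-4,-2,0],
    [-1,-8,-4,-0.02],
    [-1.6,-11,-8,-0.02],
    [-1.6,-11,-12,-0.02],
    [-1.6,-11,-16,-0.02],
  ],
)

```text
t: 12.6
position: [0.5126, -0.3077, 0.0442]
eef_rot: [0.0, 0.911, 0.411, 0.0]
wrist_force: [-0.7, 0.2, -0.5]
finger_gap: 0.999
```

send_rows(
  motion=[
    [0,0,-1.5,0],
    [0,0,-2.4,0],
    [0,0,-2.4,0],
  ],
)

```text
t: 12.9
position: [0.5134, -0.3063, 0.0219]
eef_rot: [-0.0, 0.911, 0.413, 0.0]
wrist_force: [-0.3, -0.4, -0.7]
finger_gap: 1.0
```

```bash
python3 - <<'E'
from pun import *
rel(.5117,-.3138,.021,49)
E
```

```text
t 12.9 tcp [ 0.5134 -0.3063  0.0219] yaw 48.8 gap 87.0 F [-0.3 -0.4 -0.7] q7 1.09 | shift cm [-0.17 -0.75 -0.09] turn 0.004
```

send_rows(
  motion=[
    [0,0,0,0],
    [0,0,0,0],
    [0,0,0,0],
    [0,0,0,0],
    [0,0,0,0],
  ],
  hand=255,
)

```text
t: 13.4
position: [0.5128, -0.3073, 0.0221]
eef_rot: [0.0, 0.911, 0.413, -0.0]
wrist_force: [-1.4, -0.9, 1.5]
finger_gap: 0.63
```

```bash
python3 - <<'E'
from pun import *
rel(*bw(.095,-.045),.20,4)
E
```

```text
t 13.4 tcp [ 0.5128 -0.3073  0.0221] yaw 48.7 gap 54.8 F [-1.4 -0.9  1.5] q7 1.09 | shift cm [15.68 31.75 17.79] turn -0.781
```

send_rows(
  motion=[
    [0,0,5,0],
    [0,0,10,-0.1],
    [1.5,2.5,14.5,-0.2],
    [3,6,18,-0.35],
    [5,10,18,-0.5],
  ],
)

```text
t: 13.9
position: [0.5639, -0.21, 0.2067]
eef_rot: [0.002, 0.985, 0.174, 0.003]
wrist_force: [2.3, -0.1, -1.9]
finger_gap: 0.624
```

send_rows(
  motion=[
    [2.2,4.3,0,-0.15],
    [4.5,8.6,0,-0.28],
    [6.6,12.8,0,-0.28],
    [8.8,17.2,0,-0.28],
    [10.6,22,0,-0.28],
  ],
)

```text
t: 14.4
position: [0.6681, 0.0113, 0.2011]
eef_rot: [0.0, 0.999, 0.039, -0.0]
wrist_force: [0.2, -0.6, -1.5]
finger_gap: 0.619
```

```bash
python3 - <<'E'
from pun import *
rel(*bw(.095,-.042),.1056,4)
E
```

```text
t 14.4 tcp [0.6681 0.0113 0.2011] yaw 4.5 gap 53.9 F [ 0.2 -0.6 -1.5] q7 -0.18 | shift cm [ 0.13  0.19 -9.55] turn -0.008
```

send_rows(
  motion=[
    [0.1,0.2,-2,0],
    [0.1,0.2,-5,0],
    [0.1,0.2,-8,0],
    [0.1,0.2,-9,0],
    [0.1,0.2,-9.2,0],
  ],
)

```text
t: 14.9
position: [0.6676, 0.0118, 0.1081]
eef_rot: [-0.0, 0.999, 0.039, -0.001]
wrist_force: [0.4, -0.3, -0.6]
finger_gap: 0.622
```

send_rows(
  motion=[
    [0,0,-0.3,0],
    [0,0,-0.6,0],
    [0,0,-0.9,0],
    [0,0,-1.2,0],
    [0,0,-1.4,0],
  ],
)

```text
t: 15.4
position: [0.6686, 0.0119, 0.0958]
eef_rot: [0.0, 0.999, 0.039, 0.0]
wrist_force: [-2.5, -0.2, 3.4]
finger_gap: 0.619
```

```bash
python3 - <<'E'
from pun import *
rel(*bw(.095,-.042),.095,4)
s=cap('scene','s5.png')
cv2.imwrite('pics/s5c.png',cv2.resize(s['frame'][190:360,200:370],None,fx=3.5,fy=3.5))
E
```

```text
t 15.4 tcp [0.6686 0.0119 0.0958] yaw 4.5 gap 53.8 F [-2.5 -0.2  3.4] q7 -0.22 | shift cm [ 0.08  0.14 -0.08] turn -0.009
```

View pics/s5c.png

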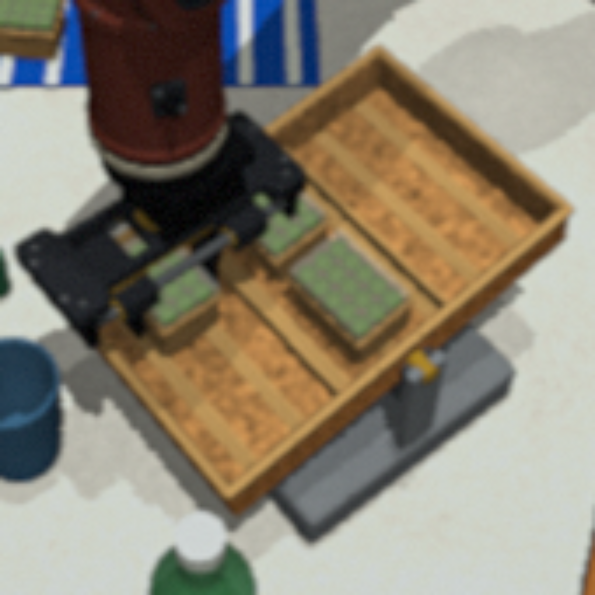

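send_rows(
  motion=[
    [0,0,0,0],
    [0,0,0,0],
    [0,0,0,0],
  ],
  hand=84,
)

```text
t: 15.75
position: [0.6687, 0.0118, 0.0954]
eef_rot: [-0.0, 0.999, 0.039, 0.0]
wrist_force: [-0.2, -0.0, 0.5]
finger_gap: 0.668
```

```bash
python3 - <<'E'
from pun import *
rel(*bw(.095,-.042),.2,4)
s=cap('scene','s6.png')
cv2.imwrite('pics/s6c.png',cv2.resize(s['frame'][190:360,200:370],None,fx=3.5,fy=3.5))
E
```

```text
t 15.8 tcp [0.6687 0.0118 0.0954] yaw 4.5 gap 58.1 F [-0.2 -0.   0.5] q7 -0.22 | shift cm [ 0.07  0.14 10.46] turn -0.009
```

View pics/s6c.png

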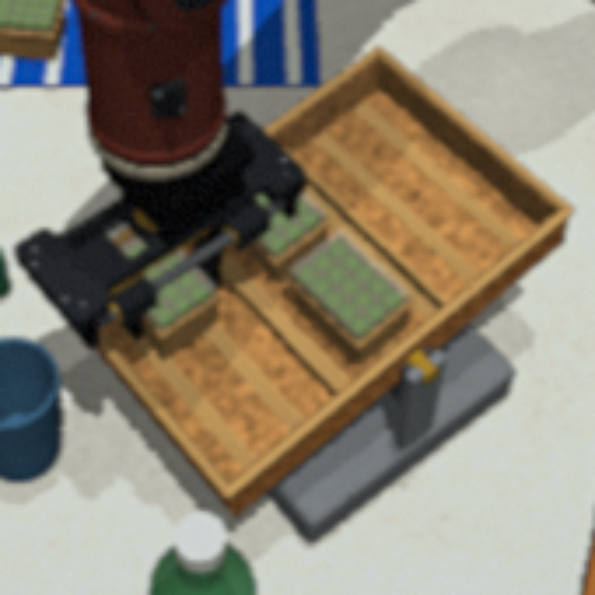

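send_rows(
  motion=[
    [0,0,0.3,0],
    [0,0,0.6,0],
    [0,0,1.2,0],
    [0,0,2,0],
    [0,0,3,0],
  ],
  hand=74,
)

```text
t: 16.3
position: [0.6684, 0.0119, 0.1262]
eef_rot: [0.0, 0.999, 0.039, -0.0]
wrist_force: [0.1, 0.5, -0.1]
finger_gap: 0.709
```

send_rows(
  motion=[
    [0,0,4,0],
    [0,0,8,0],
    [-1.5,-4.5,8,0.1],
    [-3,-9,8,0.25],
    [-4,-13.5,8,0.4],
  ],
)

```text
t: 16.8
position: [0.6279, -0.1242, 0.2069]
eef_rot: [0.001, 0.971, 0.24, 0.001]
wrist_force: [0.8, 0.2, -0.9]
finger_gap: 0.708
```

send_rows(
  motion=[
    [-1,-4.5,0,0.15],
    [-2,-9,0,0.3],
    [-3,-13,0,0.4],
    [-3,-14,0,0.4],
  ],
  hand=0,
)

```text
t: 17.2
position: [0.5961, -0.2702, 0.2059]
eef_rot: [0.001, 0.906, 0.423, -0.001]
wrist_force: [0.8, -0.1, -0.8]
finger_gap: 0.962
```

```bash
python3 - <<'E'
from pun import *
c=cap('top','top7.png')
for p in punnets(c): print(p)
rel(.5923,-.3582,.021,49)
s=cap('scene','s7.png')
cv2.imwrite('pics/s7c.png',np.hstack([cv2.resize(c['frame'][100:270,130:290],None,fx=2.4,fy=2.4),cv2.resize(s['frame'][190:360,200:370],(408,408))]))
E
```

```text
(0.5172, -0.4732, 79, 55, -41.8, np.int32(402), (375, 213))
(0.4436, -0.4225, 75, 55, -39.0, np.int32(406), (359, 236))
t 17.2 tcp [ 0.5969 -0.2691  0.2058] yaw 49.9 gap 85.2 F [-0.4 -0.5 -0.5] q7 1.04 | shift cm [ -0.46  -8.91 -18.48] turn -0.016
```

View pics/s7c.png

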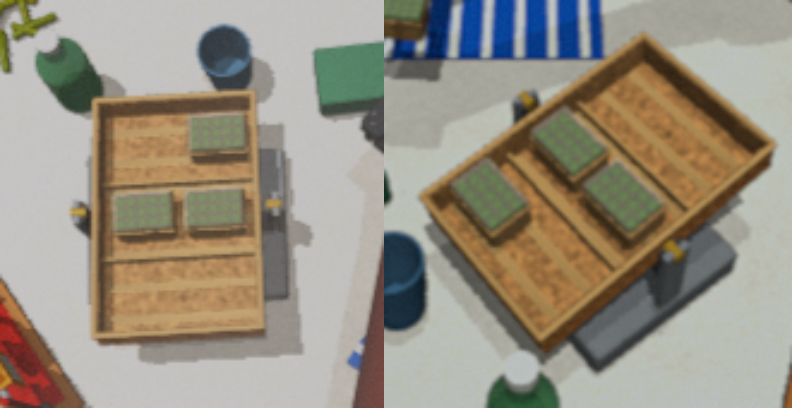

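send_rows(
  motion=[
    [-0.2,-4.5,-4,-0.01],
    [-0.5,-9,-8,-0.01],
    [-0.5,-9,-12,-0.01],
    [-0.5,-9,-15,-0.01],
    [-0.5,-9,-15.5,-0.01],
  ],
)

```text
t: 17.8
position: [0.5915, -0.35, 0.0458]
eef_rot: [-0.003, 0.907, 0.421, -0.002]
wrist_force: [-0.5, -0.0, -0.5]
finger_gap: 0.999
```

```bash
python3 - <<'E'
from pun import *
rel(.5923,-.3582,.021,49)
E
```

```text
t 17.8 tcp [ 0.5915 -0.35    0.0458] yaw 49.8 gap 86.9 F [-0.5 -0.  -0.5] q7 1.1 | shift cm [ 0.08 -0.82 -2.48] turn -0.014
```

send_rows(
  motion=[
    [0.1,-0.7,0,-0.01],
    [0.1,-0.7,-1.2,-0.01],
    [0.1,-0.7,-2.5,-0.01],
    [0.1,-0.7,-2.5,-0.01],
  ],
)

```text
t: 18.2
position: [0.5939, -0.3594, 0.0242]
eef_rot: [-0.001, 0.909, 0.416, -0.0]
wrist_force: [-1.2, 0.3, -0.3]
finger_gap: 1.0
```

send_rows(
  motion=[
    [0,0,0,0],
    [0,0,0,0],
    [0,0,0,0],
    [0,0,0,0],
    [0,0,0,0],
  ],
  hand=255,
)

```text
t: 18.7
position: [0.5946, -0.3602, 0.0257]
eef_rot: [0.0, 0.909, 0.416, 0.0]
wrist_force: [-0.3, -0.1, 0.0]
finger_gap: 0.628
```

```bash
python3 - <<'E'
from pun import *
rel(*bw(-.095,-.045),.21,4)
rel(.5923,-.3582,.021,49)
E
```

```text
t 18.7 tcp [ 0.5946 -0.3602  0.0257] yaw 49.2 gap 54.6 F [-0.3 -0.1  0. ] q7 1.09 | shift cm [-11.45  35.71  18.43] turn -0.788
t 18.7 tcp [ 0.5946 -0.3602  0.0257] yaw 49.2 gap 54.6 F [-0.3 -0.1  0. ] q7 1.09 | shift cm [-0.23  0.2  -0.47] turn -0.003
```

send_rows(
  motion=[
    [0,0,5,0],
    [0,0,10,-0.1],
    [-1,2.5,14.5,-0.2],
    [-2.5,6,18.4,-0.35],
    [-4,10.5,18.4,-0.5],
  ],
)

```text
t: 19.2
position: [0.5568, -0.2588, 0.2142]
eef_rot: [0.002, 0.985, 0.173, 0.003]
wrist_force: [2.4, 1.8, -0.6]
finger_gap: 0.619
```

send_rows(
  motion=[
    [-1.4,4.7,0,-0.15],
    [-2.8,9.4,0,-0.29],
    [-4.2,14,0,-0.29],
    [-5.6,18.6,0,-0.29],
    [-7.4,25,0,-0.29],
  ],
)

```text
t: 19.7
position: [0.4847, -0.0217, 0.2092]
eef_rot: [0.0, 0.999, 0.034, 0.0]
wrist_force: [0.7, 0.3, -0.2]
finger_gap: 0.62
```

send_rows(
  motion=[
    [0,0,0,0],
    [0,0,0,0],
  ],
)

```text
t: 19.9
position: [0.4855, -0.0223, 0.2096]
eef_rot: [0.001, 0.999, 0.035, 0.0]
wrist_force: [-0.4, -0.7, -1.5]
finger_gap: 0.622
```

```bash
python3 - <<'E'
from pun import *
rel(*bw(-.095,-.045),.13,4)
s=cap('scene','s8.png')
cv2.imwrite('pics/s8c.png',cv2.resize(s['frame'][190:360,200:370],None,fx=3.5,fy=3.5))
E
```

```text
t 19.9 tcp [ 0.4855 -0.0223  0.2096] yaw 4.1 gap 54.1 F [-0.4 -0.7 -1.5] q7 0.0 | shift cm [-0.54  1.93 -7.96] turn -0.001
```

View pics/s8c.png

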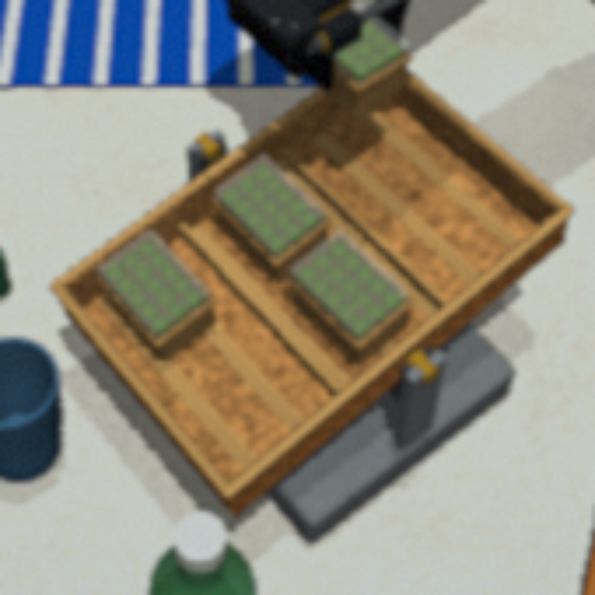

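send_rows(
  motion=[
    [-0.4,1,0,0],
    [-0.7,1.9,0,0],
    [-0.7,1.9,-3,0],
    [-0.7,1.9,-6,0],
    [-0.7,1.9,-7.8,0],
  ],
)

```text
t: 20.45
position: [0.4776, -0.004, 0.1292]
eef_rot: [-0.0, 0.999, 0.034, -0.001]
wrist_force: [-0.1, -0.5, -0.8]
finger_gap: 0.617
```

send_rows(
  motion=[
    [0,0,-0.4,0],
    [0,0,-0.8,0],
    [0,0,-1.2,0],
    [0,0,-1.6,0],
    [0,0,-2,0],
  ],
)

```text
t: 20.95
position: [0.4796, -0.0043, 0.1118]
eef_rot: [0.0, 0.999, 0.034, 0.001]
wrist_force: [1.3, -0.2, 0.7]
finger_gap: 0.619
```

```bash
python3 - <<'E'
from pun import *
rel(*bw(-.095,-.045),.11,4)
s=cap('scene','s9.png')
cv2.imwrite('pics/s9c.png',cv2.resize(s['frame'][190:360,200:370],None,fx=3.5,fy=3.5))
E
```

```text
t 20.9 tcp [ 0.4796 -0.0043  0.1118] yaw 3.9 gap 53.9 F [ 1.3 -0.2  0.7] q7 -0.1 | shift cm [ 0.05  0.12 -0.18] turn 0.002
```

View pics/s9c.png

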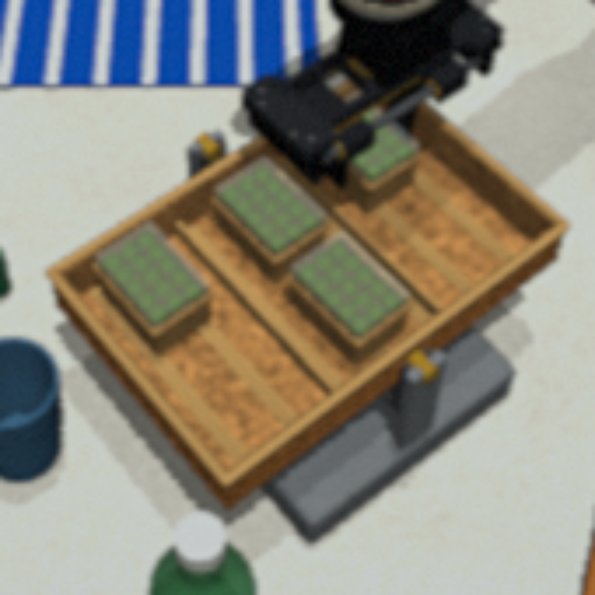

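send_rows(
  motion=[
    [0,0,-0.2,0],
    [0,0,-0.3,0],
    [0,0,-0.3,0],
  ],
)

```text
t: 21.3
position: [0.479, -0.0042, 0.1084]
eef_rot: [0.0, 0.999, 0.034, 0.0]
wrist_force: [1.7, -0.5, 1.1]
finger_gap: 0.616
```

send_rows(
  motion=[
    [0,0,0,0],
    [0,0,0,0],
    [0,0,0,0],
  ],
  hand=78,
)

```text
t: 21.6
position: [0.4784, -0.0043, 0.108]
eef_rot: [0.0, 0.999, 0.034, -0.0]
wrist_force: [-0.2, 0.0, -0.1]
finger_gap: 0.687
```

send_rows(
  motion=[
    [0,0,0.5,0],
    [0,0,3,0],
    [0,0,7,0],
    [0,0,10,0],
    [0,-4.5,10,0.1],
  ],
)

```text
t: 22.1
position: [0.4815, -0.044, 0.2133]
eef_rot: [0.0, 0.996, 0.088, 0.004]
wrist_force: [1.6, 0.2, -0.5]
finger_gap: 0.698
```

send_rows(
  motion=[
    [-0.5,-4.7,0,0.15],
    [-1,-9.4,0,0.3],
    [-1.5,-14,0,0.45],
    [-1.5,-18.5,0,0.6],
    [-1.5,-23,0,0.7],
  ],
  hand=0,
)

```text
t: 22.6
position: [0.4633, -0.281, 0.2088]
eef_rot: [0.0, 0.906, 0.423, 0.0]
wrist_force: [1.6, 0.6, 0.8]
finger_gap: 0.979
```

```bash
python3 - <<'E'
from pun import *
c=cap('top','top10.png')
for p in punnets(c): print(p)
rel(.4437,-.4233,.021,51.5)
s=cap('scene','s10.png')
cv2.imwrite('pics/s10c.png',np.hstack([cv2.resize(c['frame'][100:270,130:290],None,fx=2.4,fy=2.4),cv2.resize(s['frame'][190:360,200:370],(408,408))]))
E
```

```text
(0.5166, -0.4742, 79, 53, -41.1, np.int32(397), (375, 213))
(0.4434, -0.4232, 76, 52, -38.7, np.int32(406), (359, 236))
t 22.6 tcp [ 0.461  -0.2908  0.208 ] yaw 50.5 gap 86.3 F [-4.6 -7.7 -0.8] q7 1.29 | shift cm [ -1.73 -13.25 -18.7 ] turn 0.017
```

View pics/s10c.png

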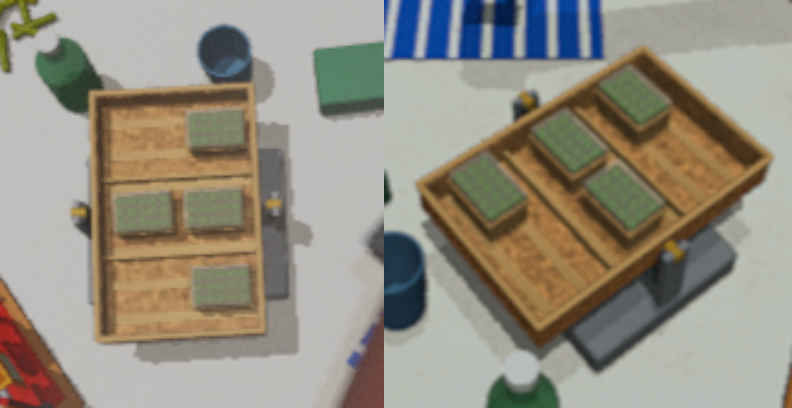

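send_rows(
  motion=[
    [-0.6,-4.6,-3,0.01],
    [-1.2,-9,-6,0.01],
    [-1.7,-13,-8,0.01],
    [-1.7,-13,-12,0.01],
    [-1.7,-13,-15,0.01],
  ],
)

```text
t: 23.2
position: [0.4451, -0.4108, 0.0558]
eef_rot: [-0.001, 0.906, 0.423, -0.0]
wrist_force: [0.6, 0.4, -1.1]
finger_gap: 0.998
```

send_rows(
  motion=[
    [0,0,0,0],
  ],
)

```text
t: 23.3
position: [0.4441, -0.4075, 0.054]
eef_rot: [-0.004, 0.905, 0.425, -0.001]
wrist_force: [-0.4, 1.0, 0.6]
finger_gap: 1.001
```

```bash
python3 - <<'E'
from pun import *
rel(.4437,-.4233,.021,51.3)
E
```

```text
t 23.3 tcp [ 0.4441 -0.4075  0.054 ] yaw 50.3 gap 87.1 F [-0.4  1.   0.6] q7 1.4 | shift cm [-0.04 -1.58 -3.3 ] turn 0.018
```

send_rows(
  motion=[
    [0,-1.5,0,0.02],
    [0,-1.5,0,0.02],
    [0,-1.5,-1.5,0.02],
    [0,-1.5,-3.2,0.02],
    [0,-1.5,-3.2,0.02],
  ],
)

```text
t: 23.8
position: [0.4453, -0.4223, 0.0233]
eef_rot: [-0.002, 0.901, 0.434, -0.001]
wrist_force: [-0.5, -0.5, 0.3]
finger_gap: 0.999
```

```bash
python3 - <<'E'
from pun import *
rel(.4437,-.4233,.021,51.3)
E
```

```text
t 23.8 tcp [ 0.4453 -0.4223  0.0233] yaw 51.5 gap 86.9 F [-0.5 -0.5  0.3] q7 1.43 | shift cm [-0.16 -0.1  -0.23] turn -0.003
```

send_rows(
  motion=[
    [-0.1,-0.1,-0.2,0],
    [-0.1,-0.1,-0.2,0],
    [-0.1,-0.1,-0.2,0],
    [-0.1,-0.1,-0.2,0],
    [-0.1,-0.1,-0.2,0],
  ],
  hand=255,
)

```text
t: 24.3
position: [0.4458, -0.4255, 0.0245]
eef_rot: [0.0, 0.901, 0.434, -0.0]
wrist_force: [-0.7, -2.6, 2.6]
finger_gap: 0.631
```

```bash
python3 - <<'E'
from pun import *
rel(*bw(.095,.045),.20,4)
E
```

```text
t 24.3 tcp [ 0.4458 -0.4255  0.0245] yaw 51.4 gap 54.9 F [-0.7 -2.6  2.6] q7 1.43 | shift cm [21.75 52.55 17.55] turn -0.828
```

send_rows(
  motion=[
    [0,0,5,0],
    [0,0,10,-0.1],
    [1.5,3,14.5,-0.2],
    [3,6.5,18,-0.35],
    [5,11,18,-0.5],
  ],
)

```text
t: 24.8
position: [0.4944, -0.3234, 0.2087]
eef_rot: [0.003, 0.981, 0.196, 0.002]
wrist_force: [2.4, -0.4, -1.4]
finger_gap: 0.616
```

send_rows(
  motion=[
    [1.9,4.5,0,-0.15],
    [3.8,9,0,-0.3],
    [5.7,13.5,0,-0.32],
    [7.6,18,0,-0.32],
    [9.5,22.5,0,-0.32],
  ],
)

```text
t: 25.3
position: [0.5876, -0.0964, 0.2037]
eef_rot: [0.0, 0.999, 0.042, 0.0]
wrist_force: [0.7, -0.6, -0.3]
finger_gap: 0.616
```

```bash
python3 - <<'E'
from pun import *
rel(*bw(.095,.045),.20,4)
E
```

```text
t 25.3 tcp [ 0.5876 -0.0964  0.2037] yaw 4.8 gap 53.6 F [ 0.7 -0.6 -0.3] q7 0.06 | shift cm [ 7.57 19.64 -0.37] turn -0.014
```

send_rows(
  motion=[
    [1.9,4.5,0,-0.01],
    [3.6,9,0,-0.01],
    [5.4,13.5,0,-0.01],
    [7,18,0,-0.01],
    [7.4,19.4,0,-0.01],
  ],
)

```text
t: 25.8
position: [0.6611, 0.1028, 0.2032]
eef_rot: [-0.002, 0.999, 0.04, -0.0]
wrist_force: [-0.4, 0.3, -1.4]
finger_gap: 0.621
```

send_rows(
  motion=[
    [0,0,0,0],
    [0,0,0,0],
  ],
)

```text
t: 26.0
position: [0.6611, 0.0947, 0.2032]
eef_rot: [0.0, 0.999, 0.037, -0.0]
wrist_force: [-0.3, -0.2, -1.4]
finger_gap: 0.616
```

```bash
python3 - <<'E'
from pun import *
rel(*bw(.095,.045),.1085,4)
s=cap('scene','s11.png')
cv2.imwrite('pics/s11c.png',cv2.resize(s['frame'][190:400,170:370],None,fx=3,fy=2.8))
E
```

```text
t 26.0 tcp [0.6611 0.0947 0.2032] yaw 4.2 gap 53.6 F [-0.3 -0.2 -1.4] q7 -0.3 | shift cm [ 0.22  0.53 -9.47] turn -0.004
```

View pics/s11c.png

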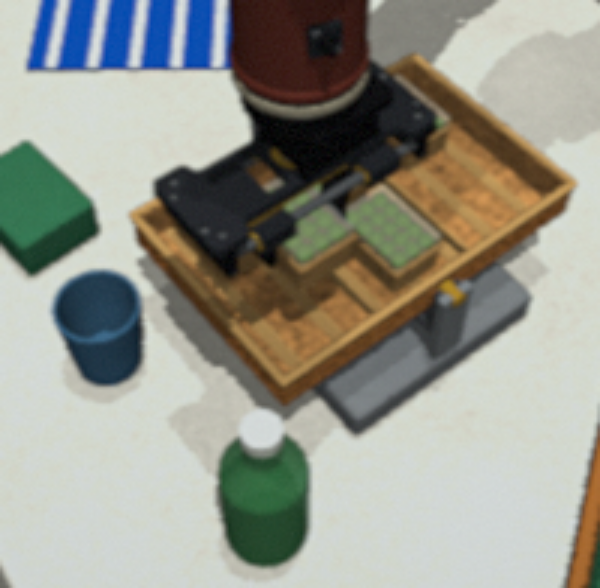

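Plenty of room to the bottle. I'll lower it.

send_rows(
  motion=[
    [0.2,0.5,-2,0],
    [0.2,0.5,-5,0],
    [0.2,0.5,-8,0],
    [0.2,0.5,-9,0],
    [0.2,0.5,-9.2,0],
  ],
)

```text
t: 26.55
position: [0.6626, 0.0987, 0.1105]
eef_rot: [0.0, 0.999, 0.036, -0.001]
wrist_force: [-0.2, -1.1, -1.4]
finger_gap: 0.62
```

send_rows(
  motion=[
    [0,0,-0.3,0],
    [0,0,-0.6,0],
    [0,0,-0.9,0],
    [0,0,-1.2,0],
    [0,0,-1.3,0],
  ],
)

```text
t: 27.05
position: [0.6633, 0.101, 0.0987]
eef_rot: [-0.0, 0.999, 0.037, 0.0]
wrist_force: [-1.3, -0.8, 2.5]
finger_gap: 0.617
```

send_rows(
  motion=[
    [0,0,0,0],
    [0,0,0,0],
    [0,0,0,0],
  ],
  hand=84,
)

```text
t: 27.35
position: [0.6635, 0.1008, 0.0985]
eef_rot: [-0.0, 0.999, 0.037, 0.0]
wrist_force: [0.8, 0.9, -0.8]
finger_gap: 0.664
```

send_rows(
  motion=[
    [0,0,0.3,0],
    [0,0,0.6,0],
    [0,0,1.2,0],
    [0,0,2,0],
    [0,0,3,0],
  ],
  hand=74,
)

```text
t: 27.85
position: [0.6632, 0.1007, 0.1292]
eef_rot: [0.0, 0.999, 0.037, -0.0]
wrist_force: [-0.7, -0.8, -0.9]
finger_gap: 0.707
```

send_rows(
  motion=[
    [0,0,4,0],
    [0,0,8,0],
    [-1,-4.5,8,0.1],
    [-2,-9,8,0.25],
    [-3,-13.5,8,0.4],
  ],
)

```text
t: 28.35
position: [0.6331, -0.0351, 0.2099]
eef_rot: [0.0, 0.971, 0.238, 0.001]
wrist_force: [0.6, -0.7, -0.6]
finger_gap: 0.709
```

send_rows(
  motion=[
    [-1.2,-4.6,0,0.15],
    [-2.4,-9.2,0,0.3],
    [-3.6,-13.8,0,0.4],
    [-4.8,-18.4,0,0.4],
    [-6,-23,0,0.4],
  ],
  hand=0,
)

```text
t: 28.85
position: [0.5726, -0.266, 0.2097]
eef_rot: [0.001, 0.906, 0.423, 0.0]
wrist_force: [0.1, 0.1, -0.3]
finger_gap: 0.992
```

```bash
python3 - <<'E'
from pun import *
c=cap('top','top12.png')
for p in punnets(c): print(p)
rel(.517,-.4745,.021,49)
s=cap('scene','s12.png')
cv2.imwrite('pics/s12c.png',np.hstack([cv2.resize(c['frame'][100:270,130:290],None,fx=2.4,fy=2.4),cv2.resize(s['frame'][190:360,200:370],(408,408))]))
E
```

```text
(0.517, -0.4746, 77, 53, -40.5, np.int32(387), (375, 212))
t 28.9 tcp [ 0.5691 -0.2766  0.2091] yaw 49.4 gap 86.3 F [-2.5 -9.   0.2] q7 1.1 | shift cm [ -5.21 -19.79 -18.81] turn -0.008
```

View pics/s12c.png

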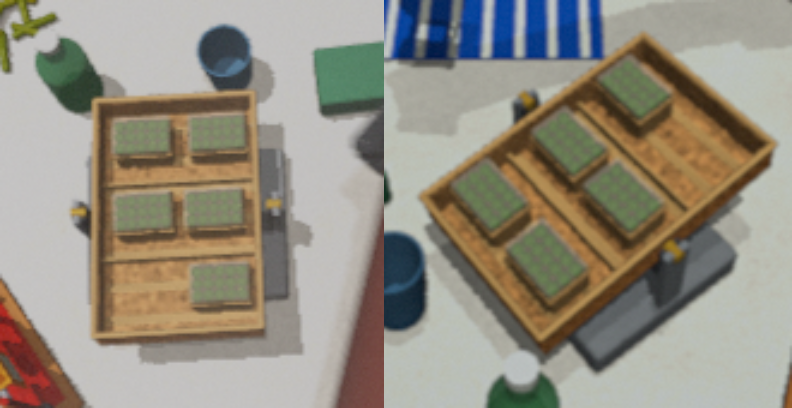

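Five are in, and the pan leans moderately as expected. The last one goes to the near (-x), +y spot.

send_rows(
  motion=[
    [-1.2,-4.6,-2,0],
    [-2.4,-9,-4,0],
    [-3.6,-13.5,-6,0],
    [-4.8,-18,-8,0],
    [-5.2,-19.3,-12,0],
  ],
)

```text
t: 29.45
position: [0.5199, -0.4644, 0.091]
eef_rot: [0.004, 0.908, 0.42, -0.0]
wrist_force: [0.7, -1.2, 0.3]
finger_gap: 1.002
```

send_rows(
  motion=[
    [0,0,-2,0],
    [0,0,-2,0],
  ],
)

```text
t: 29.65
position: [0.5193, -0.4562, 0.0654]
eef_rot: [-0.003, 0.906, 0.422, -0.001]
wrist_force: [-1.0, 0.1, -0.4]
finger_gap: 1.005
```

```bash
python3 - <<'E'
from pun import *
rel(.517,-.4746,.021,49.3)
E
```

```text
t 29.6 tcp [ 0.5193 -0.4562  0.0654] yaw 50.0 gap 87.4 F [-1.   0.1 -0.4] q7 1.34 | shift cm [-0.23 -1.84 -4.44] turn -0.012
```

send_rows(
  motion=[
    [-0.2,-1.8,0,-0.01],
    [-0.2,-1.8,0,-0.01],
    [-0.2,-1.8,-2,-0.01],
    [-0.2,-1.8,-4.2,-0.01],
    [-0.2,-1.8,-4.2,-0.01],
  ],
)

```text
t: 30.15
position: [0.5185, -0.474, 0.0252]
eef_rot: [-0.001, 0.908, 0.418, -0.001]
wrist_force: [-0.5, -0.0, -0.4]
finger_gap: 1.003
```

```bash
python3 - <<'E'
from pun import *
rel(.517,-.4746,.021,49.3)
E
```

```text
t 30.1 tcp [ 0.5185 -0.474   0.0252] yaw 49.5 gap 87.3 F [-0.5 -0.  -0.4] q7 1.34 | shift cm [-0.15 -0.06 -0.42] turn -0.003
```

send_rows(
  motion=[
    [0,0,0,0],
    [0,0,0,0],
    [0,0,0,0],
    [0,0,0,0],
    [0,0,0,0],
  ],
  hand=255,
)

```text
t: 30.65
position: [0.5193, -0.4754, 0.0271]
eef_rot: [0.0, 0.908, 0.418, -0.0]
wrist_force: [-1.5, -0.9, 1.0]
finger_gap: 0.632
```

```bash
python3 - <<'E'
from pun import *
rel(*bw(-.095,.045),.21,4)
E
```

```text
t 30.6 tcp [ 0.5193 -0.4754  0.0271] yaw 49.4 gap 55.0 F [-1.5 -0.9  1. ] q7 1.34 | shift cm [-4.55 56.22 18.29] turn -0.793
```

send_rows(
  motion=[
    [0,0,5,0],
    [0,0,10,-0.1],
    [0,3.5,14.5,-0.2],
    [-0.5,7,18.5,-0.35],
    [-1,11.5,18.5,-0.5],
  ],
)

```text
t: 31.15
position: [0.5109, -0.3642, 0.2161]
eef_rot: [0.003, 0.984, 0.176, 0.003]
wrist_force: [1.3, 0.3, 0.1]
finger_gap: 0.619
```

send_rows(
  motion=[
    [-0.4,4.9,0,-0.15],
    [-0.8,9.8,0,-0.29],
    [-1.2,14.7,0,-0.29],
    [-1.6,19.6,0,-0.29],
    [-2,24.5,0,-0.29],
  ],
)

```text
t: 31.65
position: [0.489, -0.1156, 0.2113]
eef_rot: [0.0, 0.999, 0.037, 0.0]
wrist_force: [0.6, 1.5, -0.8]
finger_gap: 0.623
```

```bash
python3 - <<'E'
from pun import *
rel(*bw(-.097,.045),.21,4)
E
```

```text
t 31.6 tcp [ 0.489  -0.1156  0.2113] yaw 4.2 gap 54.2 F [ 0.6  1.5 -0.8] q7 0.18 | shift cm [-1.72 20.22 -0.13] turn -0.003
```

send_rows(
  motion=[
    [-0.4,4.8,0,0],
    [-0.8,9.6,0,0],
    [-1.2,14.4,0,0],
    [-1.6,18.5,0,0],
    [-1.6,19.5,0,0],
  ],
)

```text
t: 32.15
position: [0.4725, 0.0828, 0.2116]
eef_rot: [-0.0, 0.999, 0.04, 0.0]
wrist_force: [0.1, 0.1, -1.7]
finger_gap: 0.619
```

send_rows(
  motion=[
    [0,0,0,0],
    [0,0,0,0],
  ],
)

```text
t: 32.35
position: [0.4737, 0.0762, 0.211]
eef_rot: [0.0, 0.999, 0.036, -0.0]
wrist_force: [-0.1, -0.7, -1.3]
finger_gap: 0.62
```

```bash
python3 - <<'E'
from pun import *
rel(*bw(-.097,.045),.13,4)
E
```

```text
t 32.4 tcp [0.4737 0.0762 0.211 ] yaw 4.1 gap 53.9 F [-0.1 -0.7 -1.3] q7 -0.19 | shift cm [-0.19  1.05 -8.1 ] turn -0.003
```

send_rows(
  motion=[
    [-0.2,1,0,0],
    [-0.2,1,-2,0],
    [-0.2,1,-5,0],
    [-0.2,1,-7.5,0],
    [-0.2,1,-8,0],
  ],
)

```text
t: 32.85
position: [0.47, 0.0863, 0.1286]
eef_rot: [-0.0, 0.999, 0.036, -0.002]
wrist_force: [-0.7, -0.5, -0.1]
finger_gap: 0.617
```

send_rows(
  motion=[
    [0,0,-0.4,0],
    [0,0,-0.8,0],
    [0,0,-1.2,0],
    [0,0,-1.6,0],
    [0,0,-2,0],
  ],
)

```text
t: 33.35
position: [0.4723, 0.0875, 0.1115]
eef_rot: [0.0, 0.999, 0.036, 0.001]
wrist_force: [2.2, 0.3, 1.8]
finger_gap: 0.618
```

send_rows(
  motion=[
    [0,0,0,0],
  ],
)

```text
t: 33.45
position: [0.4716, 0.0874, 0.1109]
eef_rot: [-0.0, 0.999, 0.037, -0.0]
wrist_force: [1.1, -0.0, -0.1]
finger_gap: 0.622
```

```bash
python3 - <<'E'
from pun import *
rel(*bw(-.097,.045),.1111,4)
E
```

```text
t 33.5 tcp [0.4716 0.0874 0.1109] yaw 4.2 gap 54.1 F [ 1.1 -0.  -0.1] q7 -0.3 | shift cm [ 0.02 -0.08  0.02] turn -0.003
```

send_rows(
  motion=[
    [0,0,0,0],
    [0,0,0,0],
    [0,0,0,0],
  ],
  hand=78,
)

```text
t: 33.75
position: [0.4715, 0.0874, 0.1111]
eef_rot: [0.0, 0.999, 0.037, -0.0]
wrist_force: [0.4, -0.9, 0.2]
finger_gap: 0.69
```

send_rows(
  motion=[
    [0,0,0.5,0],
    [0,0,3,0],
    [0,0,8,0],
    [0,0,13,0],
    [0,0,18,0],
  ],
)

```text
t: 34.25
position: [0.4711, 0.0876, 0.2936]
eef_rot: [0.0, 0.999, 0.037, 0.0]
wrist_force: [1.3, -0.7, -0.3]
finger_gap: 0.694
```

send_rows(
  motion=[
    [0,-4,3,0],
    [0,-8,4,0],
    [0,-12,4,0],
    [0,-16,4,0],
    [0,-20,4,0],
  ],
  hand=0,
)

```text
t: 34.75
position: [0.4713, -0.1141, 0.3318]
eef_rot: [0.0, 0.999, 0.037, 0.0]
wrist_force: [0.5, 0.4, -0.3]
finger_gap: 0.983
```

send_rows(
  motion=[
    [0,0,0,0],
    [0,0,0,0],
    [0,0,0,0],
    [0,0,0,0],
    [0,0,0,0],
  ],
)

```text
t: 35.25
position: [0.4717, -0.1116, 0.3313]
eef_rot: [0.0, 0.999, 0.037, 0.0]
wrist_force: [-0.1, -0.3, 0.3]
finger_gap: 0.998
```

```bash
python3 - <<'E'
from pun import *
c=cap('top','top13.png')
rel(.517,-.4745,.021,49)
s=cap('scene','s13.png')
cv2.imwrite('pics/s13c.png',np.hstack([cv2.resize(c['frame'][100:270,130:290],None,fx=2.4,fy=2.4),cv2.resize(s['frame'][190:360,200:370],(408,408))]))
cv2.imwrite('pics/s13d.png',np.hstack([cv2.resize(c['frame'][150:300,50:180],None,fx=4,fy=4),cv2.resize(s['frame'][235:385,370:430],None,fx=4,fy=4)]))
E
```

```text
t 35.3 tcp [ 0.4717 -0.1118  0.3312] yaw 4.3 gap 87.1 F [-0.3  0.5  0.1] q7 0.23 | shift cm [  4.53 -36.27 -31.02] turn 0.781
```

View pics/s13c.png

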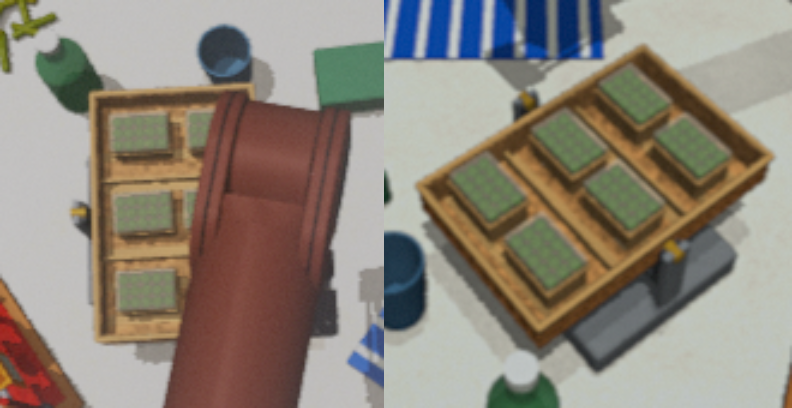

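View pics/s13d.png

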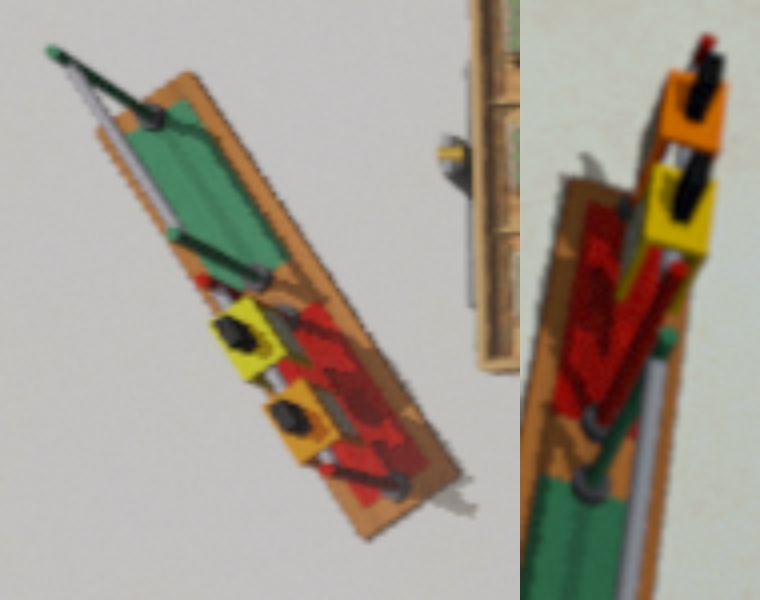

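All six punnets stand flat and the basket is level. Next I'll fit the rail frame and measure the tags.

```bash
cat > rail.py <<'E'
from h import *
ct=dict(np.load('pics/top13.png.npz')); cs=dict(np.load('pics/s13.png.npz'))
T=lambda x,y,z: ray(ct,50+x/4-.4,150+y/4-.4,z)[:2]
S=lambda x,y,z: ray(cs,370+(x-520)/4-.4,235+y/4-.4,z)[:2]
pins={180:[(52,50)],20:[(174,233)],-20:[(204,281)],-180:[(327,467)]}
P=np.array([T(*v[0],.205) for v in pins.values()])
S2=np.array([ray(cs,397.1-.0,397.7,.205)[:2],S(667,338,.205),S(677,268,.205),S(707,40,.205)])
xs=np.array(list(pins))/1000
def fit(P):
    A=np.zeros((8,4)); b=P.reshape(-1)
    for i,x in enumerate(xs): A[2*i]=[1,0,x,0]; A[2*i+1]=[0,1,0,x]
    s,_,_,_=np.linalg.lstsq(A,b,rcond=None); r=b-A@s
    return s,r
for n,Q in(('top',P),('scene',S2)):
    s,r=fit(Q); print(n,'origin',s[:2].round(4),'scale',np.hypot(s[2],s[3]).round(4),'ang',np.degrees(np.arctan2(s[3],s[2])).round(2),'res mm',(r*1000).round(1))
E
cat > r2.py <<'E'
from rail import *
for n,f,q in[('Y top',T,[(210,323),(251,297),(288,350),(246,382)]),('O top',T,[(264,399),(302,380),(340,434),(305,463)]),('Y sc',S,[(655,165),(717,178),(707,253),(640,238)]),('O sc',S,[(672,72),(728,80),(718,155),(660,140)])]:
    Q=np.array([f(x,y,.191) for x,y in q]); print(n,Q.mean(0).round(4),np.linalg.norm(Q-np.roll(Q,1,0),axis=1).round(3))
E
python3 r2.py
```

```text
top origin [0.4769 0.3297] scale 0.9996 ang 36.09 res mm [ 0.7  0.8 -0.2 -0.9 -1.4 -0.6  0.8  0.7]
scene origin [0.4769 0.3302] scale 1.0027 ang 36.22 res mm [-0.5  0.3  1.4  0.1 -0.7 -0.7 -0.2  0.4]
Y top [0.4221 0.2884] [0.049 0.033 0.046 0.036]
O top [0.3662 0.2473] [0.054 0.029 0.047 0.03 ]
Y sc [0.4215 0.2894] [0.05  0.034 0.05  0.035]
O sc [0.3654 0.2498] [0.051 0.032 0.056 0.032]
```

send_rows(
  motion=[
    [-0.6,4.9,0,-0.15],
    [-1.2,9.8,0,-0.3],
    [-1.8,14.6,0,-0.45],
    [-2.4,19.4,0,-0.6],
    [-3,24,0,-0.74],
  ],
)

```text
t: 35.85
position: [0.4435, 0.1134, 0.3313]
eef_rot: [0.0, 0.954, -0.3, 0.0]
wrist_force: [1.0, 0.0, 0.5]
finger_gap: 1.003
```

send_rows(
  motion=[
    [-0.6,4.8,0,-0.14],
    [-1.2,9,-1,-0.27],
    [-2,13,-2,-0.27],
    [-2,15,-3,-0.27],
    [-2,15.5,-3,-0.27],
  ],
)

```text
t: 36.35
position: [0.4223, 0.269, 0.3001]
eef_rot: [0.0, 0.907, -0.421, -0.001]
wrist_force: [-0.1, -0.5, 0.3]
finger_gap: 0.999
```

send_rows(
  motion=[
    [0,0,0,0],
    [0,0,0,0],
  ],
)

```text
t: 36.55
position: [0.4248, 0.265, 0.3014]
eef_rot: [0.0, 0.906, -0.424, 0.0]
wrist_force: [-0.6, 0.7, 0.4]
finger_gap: 0.998
```

```bash
python3 - <<'E'
from h import *
rel(.4214,.2895,.200,-53.85)
E
```

```text
t 36.5 tcp [0.4248 0.265  0.3014] yaw -50.2 gap 86.8 F [-0.6  0.7  0.4] q7 -1.56 | shift cm [ -0.34   2.45 -10.14] turn -0.064
```

send_rows(
  motion=[
    [-0.3,2.4,0,-0.06],
    [-0.3,2.4,0,-0.06],
    [-0.3,2.4,0,-0.06],
  ],
)

```text
t: 36.85
position: [0.4216, 0.2893, 0.3014]
eef_rot: [0.0, 0.893, -0.45, 0.0]
wrist_force: [-0.1, -0.2, 1.4]
finger_gap: 1.001
```

```bash
python3 - <<'E'
from h import *
rel(.4214,.2895,.200,-53.85)
E
```

```text
t 36.9 tcp [0.4216 0.2893 0.3014] yaw -53.5 gap 87.1 F [-0.1 -0.2  1.4] q7 -1.69 | shift cm [ -0.02   0.02 -10.14] turn -0.005
```

send_rows(
  motion=[
    [0,0,-3,-0.005],
    [0,0,-6,-0.005],
    [0,0,-8.5,-0.005],
    [0,0,-9.6,-0.005],
    [0,0,-10,-0.005],
  ],
)

```text
t: 37.35
position: [0.4214, 0.2889, 0.2005]
eef_rot: [0.001, 0.891, -0.453, -0.0]
wrist_force: [0.4, -0.2, -0.7]
finger_gap: 1.002
```

send_rows(
  motion=[
    [0,0,0,0],
    [0,0,0,0],
    [0,0,0,0],
    [0,0,0,0],
    [0,0,0,0],
  ],
  hand=255,
  squeeze=20,
)

```text
t: 37.85
position: [0.4213, 0.2903, 0.2015]
eef_rot: [-0.0, 0.892, -0.453, 0.0]
wrist_force: [-0.5, 0.3, 0.0]
finger_gap: 0.63
```

send_rows(
  motion=[
    [0,0,0,0],
    [0,0,0,0],
    [0,0,0,0],
  ],
)

```text
t: 38.15
position: [0.4211, 0.2902, 0.2011]
eef_rot: [0.0, 0.892, -0.453, -0.0]
wrist_force: [-0.4, -0.5, -0.1]
finger_gap: 0.357
```

```bash
python3 - <<'E'
from h import *
rel(.4214,.2895,.30,-53.85)
s=cap('scene','s14.png')
cv2.imwrite('pics/s14c.png',cv2.resize(s['frame'][200:400,330:460],None,fx=3,fy=3))
E
```

```text
t 38.1 tcp [0.4211 0.2902 0.2011] yaw -53.8 gap 31.0 F [-0.4 -0.5 -0.1] q7 -1.76 | shift cm [ 0.03 -0.07  9.89] turn -0.0
```

View pics/s14c.png

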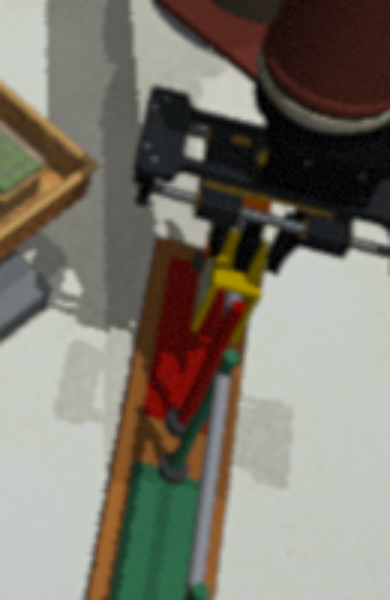

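send_rows(
  motion=[
    [0,0,0,0],
    [0,0,0,0],
    [0,0,0,0],
    [0,0,0,0],
    [0,0,0,0],
  ],
)

```text
t: 38.7
position: [0.4212, 0.2902, 0.2011]
eef_rot: [0.0, 0.892, -0.453, -0.0]
wrist_force: [0.1, -0.9, -0.3]
finger_gap: 0.133
```

send_rows(
  motion=[
    [0,0,1,0],
    [0,0,2.5,0],
    [0,0,5,0],
    [0,0,7.5,0],
    [0,0,10,0],
  ],
)

```text
t: 39.2
position: [0.4211, 0.2904, 0.3035]
eef_rot: [-0.0, 0.892, -0.453, 0.0]
wrist_force: [0.3, 0.8, -0.3]
finger_gap: 0.136
```

send_rows(
  motion=[
    [0,0,0.5,0],
    [0,0,0.5,0],
  ],
)

```text
t: 39.4
position: [0.4215, 0.2906, 0.3076]
eef_rot: [-0.001, 0.892, -0.453, 0.001]
wrist_force: [0.5, -0.4, -1.0]
finger_gap: 0.136
```

```bash
python3 - <<'E'
from h import *
rel(.5859,.4096,.31,-53.85)
s=cap('scene','s15.png')
cv2.imwrite('pics/s15c.png',cv2.resize(s['frame'][200:400,330:460],None,fx=3,fy=3))
E
```

```text
t 39.4 tcp [0.4215 0.2906 0.3076] yaw -53.8 gap 11.9 F [ 0.5 -0.4 -1. ] q7 -1.69 | shift cm [16.44 11.9   0.24] turn -0.0
```

View pics/s15c.png

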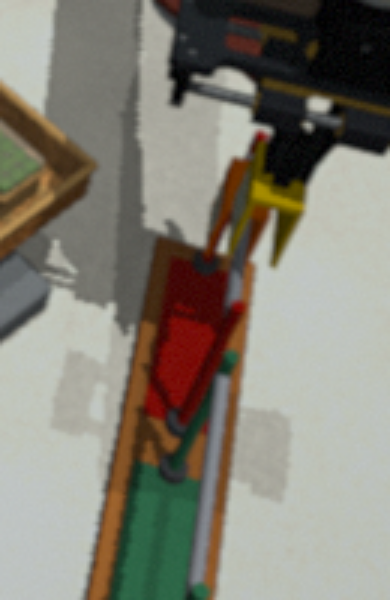

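send_rows(
  motion=[
    [3,2.2,0,0],
    [6,4.3,0,0],
    [9,6.5,0,0],
    [12,8.7,0,0],
    [15,10.8,0,0],
  ],
)

```text
t: 39.95
position: [0.5721, 0.3987, 0.304]
eef_rot: [0.001, 0.892, -0.453, -0.001]
wrist_force: [0.5, 0.3, 0.9]
finger_gap: 0.136
```

send_rows(
  motion=[
    [1.4,1,0,0],
    [1.4,1,0,0],
    [1.4,1,0,0],
  ],
)

```text
t: 40.25
position: [0.5845, 0.4084, 0.3047]
eef_rot: [0.001, 0.892, -0.452, -0.001]
wrist_force: [-0.1, 0.3, -0.4]
finger_gap: 0.133
```

```bash
python3 - <<'E'
from h import *
rel(.5859,.4096,.2011,-53.85)
s=cap('scene','s16.png');c=cap('top','t16.png')
cv2.imwrite('pics/s16c.png',np.hstack([cv2.resize(s['frame'][220:420,320:460],None,fx=2.8,fy=2.8),cv2.resize(c['frame'][120:320,40:180],None,fx=2.8,fy=2.8)]))
E
```

```text
t 40.2 tcp [0.5845 0.4084 0.3047] yaw -53.8 gap 11.6 F [-0.1  0.3 -0.4] q7 -1.88 | shift cm [  0.14   0.12 -10.36] turn -0.001
```

View pics/s16c.png

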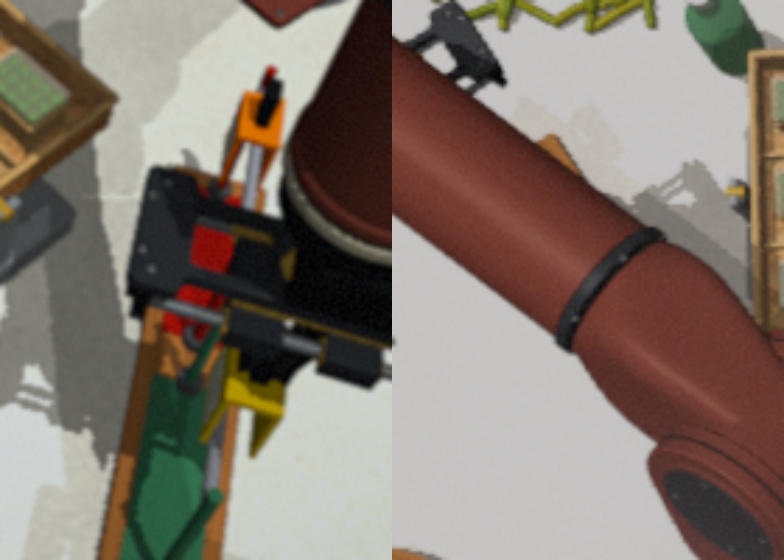

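send_rows(
  motion=[
    [0.1,0.1,-1,0],
    [0.1,0.1,-2,0],
    [0.1,0.1,-3,0],
    [0.1,0.1,-4,0],
    [0.1,0.1,-5,0],
  ],
)

```text
t: 40.85
position: [0.5861, 0.4089, 0.2549]
eef_rot: [0.0, 0.892, -0.453, -0.0]
wrist_force: [-0.3, 0.1, -0.5]
finger_gap: 0.137
```

```bash
python3 - <<'E'
from h import *
rel(.5859,.4096,.2011,-53.85)
s=cap('scene','s17.png')
cv2.imwrite('pics/s17c.png',cv2.resize(s['frame'][300:420,350:450],None,fx=5,fy=5))
E
```

```text
t 40.9 tcp [0.5861 0.4089 0.2549] yaw -53.9 gap 11.9 F [-0.3  0.1 -0.5] q7 -1.9 | shift cm [-0.02  0.07 -5.38] turn 0.0
```

View pics/s17c.png

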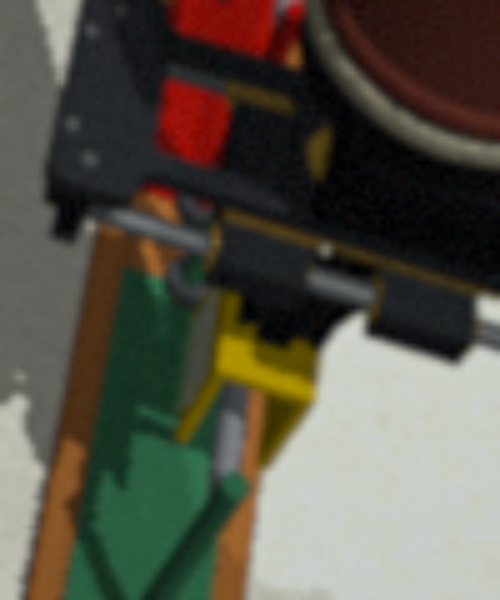

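The panels now straddle the green bar at about its middle. I'll lower to seat it.

send_rows(
  motion=[
    [0,0,-1.2,0],
    [0,0,-2.4,0],
    [0,0,-3.6,0],
    [0,0,-4.6,0],
    [0,0,-5,0],
  ],
)

```text
t: 41.4
position: [0.5859, 0.4087, 0.2044]
eef_rot: [0.001, 0.892, -0.453, -0.0]
wrist_force: [0.6, -0.7, -0.4]
finger_gap: 0.135
```

send_rows(
  motion=[
    [0,0,-0.2,0],
    [0,0,-0.3,0],
    [0,0,-0.3,0],
  ],
)

```text
t: 41.7
position: [0.5863, 0.4093, 0.2035]
eef_rot: [-0.0, 0.892, -0.453, 0.0]
wrist_force: [0.5, -1.0, -1.5]
finger_gap: 0.137
```

send_rows(
  motion=[
    [0,0,0,0],
    [0,0,0,0],
    [0,0,0,0],
    [0,0,0,0],
    [0,0,0,0],
  ],
  hand=120,
)

```text
t: 42.2
position: [0.5862, 0.4092, 0.2032]
eef_rot: [-0.0, 0.892, -0.453, 0.0]
wrist_force: [-0.1, 0.7, 0.6]
finger_gap: 0.48
```

send_rows(
  motion=[
    [0,0,2,0],
    [0,0,5,0],
    [0,0,9,0],
    [-3,-2.2,10,0],
    [-6,-4.4,10,0],
  ],
)

```text
t: 42.7
position: [0.5257, 0.3665, 0.3052]
eef_rot: [-0.002, 0.892, -0.453, 0.0]
wrist_force: [-0.4, 0.5, 0.5]
finger_gap: 0.529
```

send_rows(
  motion=[
    [-3.2,-2.4,0,0],
    [-6.5,-4.8,0,0],
    [-9.7,-7.1,0,0],
    [-13,-9.5,0,0],
    [-15.5,-11.4,0,0],
  ],
)

```text
t: 43.2
position: [0.3695, 0.2506, 0.3022]
eef_rot: [0.0, 0.892, -0.453, -0.0]
wrist_force: [-0.6, -1.1, 0.4]
finger_gap: 0.527
```

```bash
python3 - <<'E'
from h import *
rel(.3657,.2488,.2011,-53.85)
s=cap('scene','s18.png')
cv2.imwrite('pics/s18c.png',cv2.resize(s['frame'][220:420,320:460],None,fx=3,fy=3))
E
```

```text
t 43.2 tcp [0.3695 0.2506 0.3022] yaw -53.8 gap 45.9 F [-0.6 -1.1  0.4] q7 -1.47 | shift cm [ -0.38  -0.18 -10.11] turn -0.0
```

View pics/s18c.png

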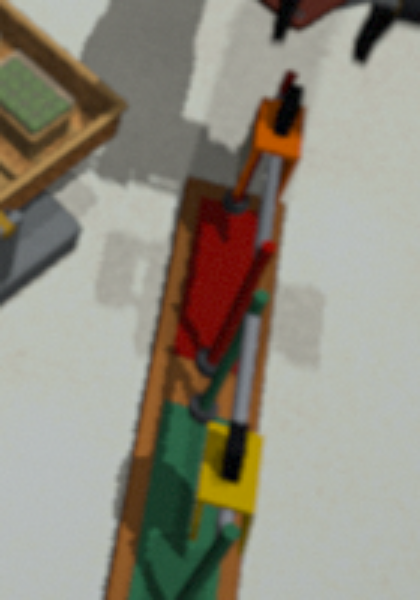

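The yellow tag is seated astride the green rail. Now the orange one.

send_rows(
  motion=[
    [-0.4,-0.2,0,0],
    [-0.4,-0.2,0,0],
  ],
)

```text
t: 43.45
position: [0.3674, 0.249, 0.3034]
eef_rot: [0.0, 0.891, -0.453, 0.001]
wrist_force: [0.3, -0.3, -0.4]
finger_gap: 0.53
```

```bash
python3 - <<'E'
from h import *
rel(.3657,.2488,.2011,-53.85)
E
```

```text
t 43.5 tcp [0.3674 0.249  0.3034] yaw -53.9 gap 46.1 F [ 0.3 -0.3 -0.4] q7 -1.46 | shift cm [ -0.17  -0.02 -10.23] turn 0.001
```

send_rows(
  motion=[
    [0,0,-3,0],
    [0,0,-6,0],
    [0,0,-8.5,0],
    [0,0,-9.6,0],
    [0,0,-10,0],
  ],
)

```text
t: 43.95
position: [0.3668, 0.2498, 0.2021]
eef_rot: [0.0, 0.892, -0.452, -0.002]
wrist_force: [-0.7, 1.0, -0.1]
finger_gap: 0.526
```

```bash
python3 - <<'E'
from h import *
rel(.3657,.2488,.2011,-53.85)
E
```

```text
t 44.0 tcp [0.3668 0.2498 0.2021] yaw -53.8 gap 45.8 F [-0.7  1.  -0.1] q7 -1.54 | shift cm [-0.11 -0.1  -0.1 ] turn -0.001
```

send_rows(
  motion=[
    [-0.1,-0.1,-0.1,0],
    [-0.1,-0.1,-0.1,0],
    [-0.1,-0.1,-0.1,0],
    [-0.1,-0.1,-0.1,0],
    [-0.1,-0.1,-0.1,0],
  ],
  hand=255,
)

```text
t: 44.45
position: [0.3664, 0.2482, 0.2025]
eef_rot: [-0.0, 0.892, -0.453, 0.0]
wrist_force: [0.6, -0.5, -0.4]
finger_gap: 0.163
```

send_rows(
  motion=[
    [0,0,0,0],
    [0,0,0,0],
    [0,0,0,0],
  ],
)

```text
t: 44.75
position: [0.3664, 0.2483, 0.2024]
eef_rot: [-0.0, 0.892, -0.453, 0.0]
wrist_force: [-0.5, -0.7, 4.3]
finger_gap: 0.136
```

send_rows(
  motion=[
    [0,0,1,0],
    [0,0,2.5,0],
    [0,0,5,0],
    [0,0,7.5,0],
    [0,0,10,0],
  ],
)

```text
t: 45.25
position: [0.3658, 0.2482, 0.3036]
eef_rot: [0.0, 0.892, -0.453, 0.0]
wrist_force: [0.4, 0.1, -0.1]
finger_gap: 0.137
```

send_rows(
  motion=[
    [0,0,0.5,0],
    [0,0,0.5,0],
  ],
)

```text
t: 45.45
position: [0.3664, 0.2484, 0.3077]
eef_rot: [-0.0, 0.892, -0.453, 0.001]
wrist_force: [-1.4, -0.0, -0.2]
finger_gap: 0.135
```

```bash
python3 - <<'E'
from h import *
rel(.531,.3695,.31,-53.85)
s=cap('scene','s19.png')
cv2.imwrite('pics/s19c.png',cv2.resize(s['frame'][220:420,320:460],None,fx=3,fy=3))
E
```

```text
t 45.5 tcp [0.3664 0.2484 0.3077] yaw -53.8 gap 11.7 F [-1.4 -0.  -0.2] q7 -1.45 | shift cm [16.46 12.11  0.23] turn -0.0
```

View pics/s19c.png

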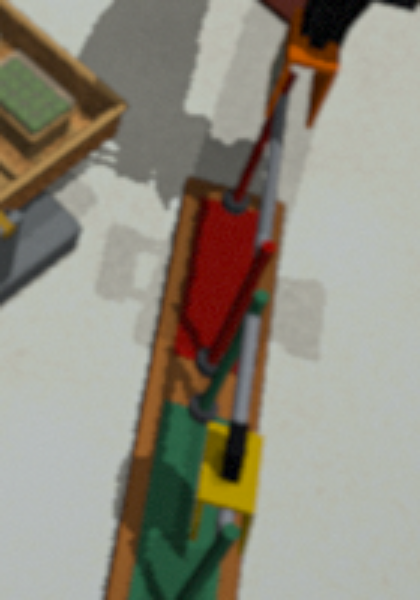

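send_rows(
  motion=[
    [3,2.2,0,0],
    [6,4.4,0,0],
    [9,6.6,0,0],
    [12,8.8,0,0],
    [15,11,0,0],
  ],
)

```text
t: 46.0
position: [0.5172, 0.3588, 0.3041]
eef_rot: [0.002, 0.892, -0.453, -0.001]
wrist_force: [0.4, -0.5, 1.3]
finger_gap: 0.136
```

send_rows(
  motion=[
    [1.4,1,0,0],
    [1.4,1,0,0],
    [1.4,1,0,0],
  ],
)

```text
t: 46.3
position: [0.5292, 0.3684, 0.3057]
eef_rot: [0.001, 0.892, -0.452, -0.001]
wrist_force: [-0.2, -0.1, -0.0]
finger_gap: 0.138
```

```bash
python3 - <<'E'
from h import *
rel(.531,.3695,.2024,-53.85)
E
```

```text
t 46.3 tcp [0.5292 0.3684 0.3057] yaw -53.8 gap 12.0 F [-0.2 -0.1 -0. ] q7 -1.92 | shift cm [  0.18   0.11 -10.33] turn -0.002
```

send_rows(
  motion=[
    [0.1,0.1,-1,0],
    [0.1,0.1,-2,0],
    [0.1,0.1,-3,0],
    [0.1,0.1,-4,0],
    [0.1,0.1,-5,0],
  ],
)

```text
t: 46.8
position: [0.5311, 0.3687, 0.2561]
eef_rot: [0.0, 0.892, -0.453, 0.0]
wrist_force: [0.1, -0.1, -0.7]
finger_gap: 0.135
```

```bash
python3 - <<'E'
from h import *
rel(.531,.3695,.2024,-53.85)
s=cap('scene','s20.png')
cv2.imwrite('pics/s20c.png',cv2.resize(s['frame'][280:420,340:450],None,fx=4,fy=4))
E
```

```text
t 46.8 tcp [0.5311 0.3687 0.2561] yaw -53.9 gap 11.7 F [ 0.1 -0.1 -0.7] q7 -1.94 | shift cm [-0.01  0.08 -5.37] turn 0.0
```

View pics/s20c.png

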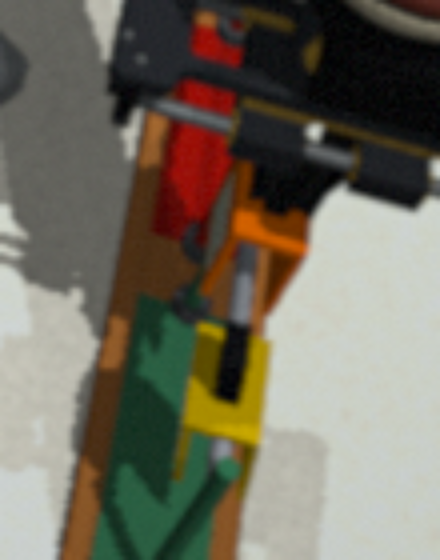

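send_rows(
  motion=[
    [0,0,-1.2,0],
    [0,0,-2.4,0],
    [0,0,-3.6,0],
    [0,0,-4.6,0],
    [0,0,-5,0],
  ],
)

```text
t: 47.35
position: [0.5309, 0.3688, 0.2056]
eef_rot: [0.001, 0.892, -0.453, -0.0]
wrist_force: [-0.1, -0.2, -1.0]
finger_gap: 0.138
```

send_rows(
  motion=[
    [0,0,-0.2,0],
    [0,0,-0.3,0],
    [0,0,-0.3,0],
  ],
)

```text
t: 47.65
position: [0.5313, 0.3693, 0.2044]
eef_rot: [-0.0, 0.892, -0.453, 0.0]
wrist_force: [0.4, 0.0, -0.3]
finger_gap: 0.136
```

send_rows(
  motion=[
    [0,0,0,0],
    [0,0,0,0],
    [0,0,0,0],
    [0,0,0,0],
    [0,0,0,0],
  ],
  hand=120,
)

```text
t: 48.15
position: [0.5312, 0.3692, 0.2042]
eef_rot: [-0.0, 0.892, -0.453, 0.0]
wrist_force: [0.6, 0.5, 0.4]
finger_gap: 0.485
```

send_rows(
  motion=[
    [0,0,2,0],
    [0,0,5,0],
    [0,0,9,0],
    [0,0,13,0],
    [-3,-3,14,0],
  ],
)

```text
t: 48.65
position: [0.5022, 0.3439, 0.3482]
eef_rot: [-0.004, 0.892, -0.451, -0.001]
wrist_force: [-0.2, -1.3, 1.8]
finger_gap: 0.532
```

send_rows(
  motion=[
    [-1,-5,0,0],
    [-2,-10,0,0],
    [-3,-15,0,0],
    [-4,-20,0,0],
    [-4,-25,0,0],
  ],
)

```text
t: 49.15
position: [0.4615, 0.1092, 0.3441]
eef_rot: [0.0, 0.892, -0.452, 0.0]
wrist_force: [0.6, -0.6, 0.4]
finger_gap: 0.531
```

send_rows(
  motion=[
    [0,-5,0,0],
    [0,-10,0,0],
    [0,-15,0,0],
    [0,-20,0,0],
    [0,-25,0,0],
  ],
)

```text
t: 49.65
position: [0.462, -0.1423, 0.3446]
eef_rot: [0.001, 0.892, -0.453, 0.001]
wrist_force: [0.6, -0.1, 1.1]
finger_gap: 0.528
```

send_rows(
  motion=[
    [0,-4,0,0],
    [0,-8,0,0],
    [0,-10,0,0],
    [0,-10,0,0],
    [0,-10,0,0],
  ],
)

```text
t: 50.15
position: [0.4627, -0.2393, 0.3442]
eef_rot: [-0.0, 0.892, -0.452, -0.0]
wrist_force: [0.5, 1.4, 1.0]
finger_gap: 0.532
```

```bash
python3 - <<'E'
from h import *
rel(.531,.3695,.2024,-53.85)
s=cap('scene','s21.png');c=cap('top','t21.png')
cv2.imwrite('pics/s21c.png',np.hstack([cv2.resize(s['frame'][190:400,200:450],(500,420)),cv2.resize(c['frame'][100:310,40:180],(280,420))]))
E
```

```text
t 50.1 tcp [ 0.4627 -0.2393  0.3442] yaw -53.8 gap 46.3 F [0.5 1.4 1. ] q7 -0.59 | shift cm [  6.83  60.88 -14.18] turn -0.001
```

View pics/s21c.png

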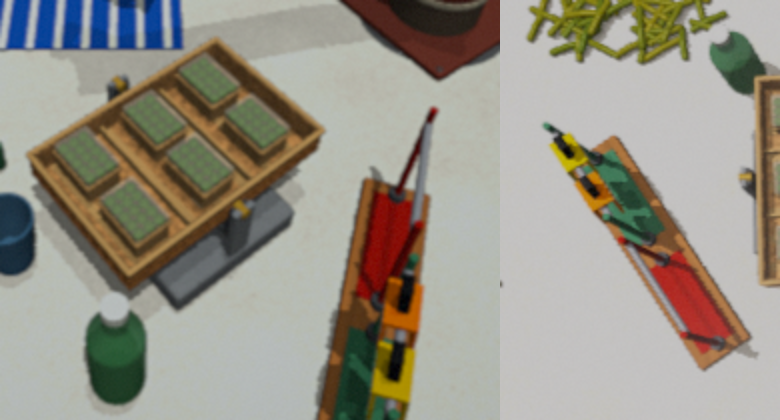

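View pics/t21.png

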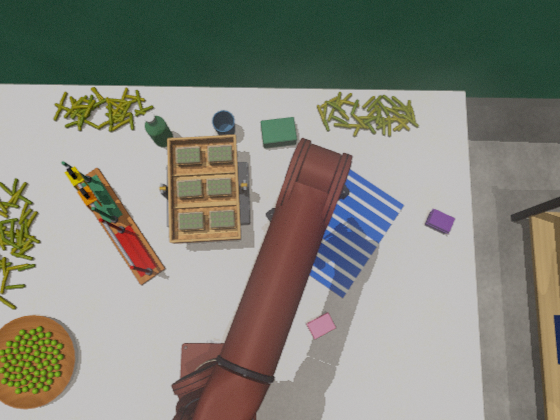

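```bash
python3 - <<'E'
import cv2
from h import *
s=cv2.imread('pics/s21.png');c=cv2.imread('pics/t21.png')
cv2.imwrite('pics/f.png',np.hstack([cv2.resize(s[300:420,360:440],(400,600),interpolation=2),cv2.resize(c[150:270,50:130],(400,600),interpolation=2)]))
cc=dict(np.load('pics/t21.png.npz')); c0=dict(np.load('pics/top0.png.npz'))
# basket rim corners: current vs start (image difference by template match)
for (u,v) in[(168,139),(236,136),(240,240),(171,242)]:
    t=c0['frame'][v-9:v+10,u-9:u+10]; R=cv2.matchTemplate(cc['frame'][v-16:v+17,u-16:u+17],t,cv2.TM_CCOEFF_NORMED); _,m,_,l=cv2.minMaxLoc(R); print((u,v),'moved px',np.array(l)-7,round(m,2))
O=np.array([.4769,.33]);a=np.radians(36.15);u=np.array([np.cos(a),np.sin(a)])
for n,x in(('Y',.135),('O',.067)):
  print(n,[proj(cc,[*(O+u*(x+dx)),.232]).round() for dx in(0,)],proj(dict(np.load('pics/s21.png.npz')),[*(O+u*x),.232]).round())
E
```

```text
(168, 139) moved px [0 0] 0.99
(236, 136) moved px [0 0] 1.0
(240, 240) moved px [0 0] 0.99
(171, 242) moved px [0 0] 1.0
Y [array([ 67., 172.])] [403. 367.]
O [array([ 80., 192.])] [408. 333.]
```

View pics/f.png

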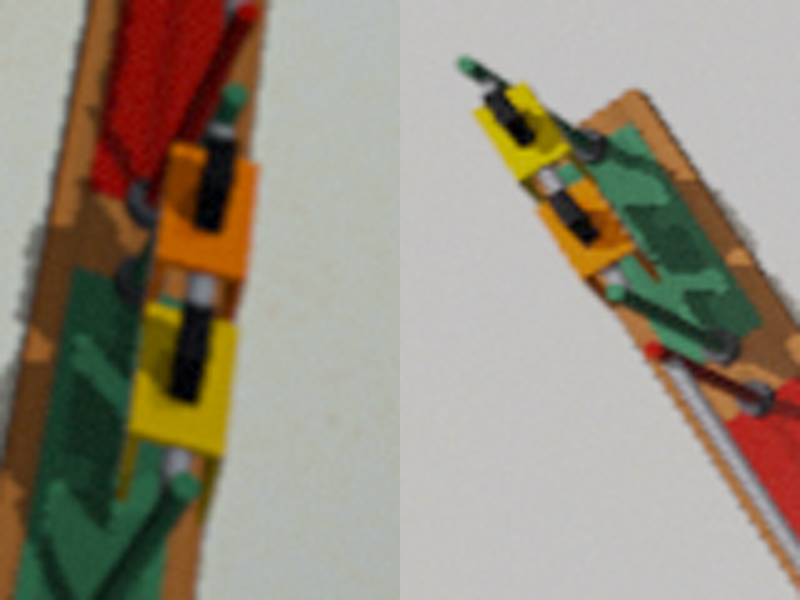

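Both tags sit between the green end stops with a gap between them. The basket rim corners are within a pixel of where they started. Handing in.

```bash
python3 - <<'E'
from rig import arm
print(arm.finish_job())
E
```

```text
the job is handed in; nothing more can be done
None
```

The order is packed and handed in at about 50 s of the 210 s limit; the hand-in reported no verdict.

- **Punnets:** All six were present, and all six are in the basket, two to a bay. I filled the middle bay first, then the far and near ends by turns, easing each one down. The pan leaned moderately, as expected, only while one end was a punnet ahead.
- **Tags:** Once the basket was packed, I lifted the yellow tag and then the orange one over the end stops onto the green rail. They were set down at about x = 135 mm and x = 67 mm along it.
- **Last checks:** The final pictures show six upright punnets, and the basket's rim corners matched their starting pixels to within a pixel, so it is level and has not slid. Both tags hang astride the green bar between its stops, with a gap between them. The tumbler, bottle, cash box and the purple and pink look-alikes show no visible movement.
- **Imprecise points:** One punnet was gripped about 7 mm off centre, which I corrected for when placing it. Each tag was let go about 2 mm above its seat. Nothing failed or disagreed.

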